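# Set the last balls of a thrust bearing and hold the lens over it in focus

## Task

Set the two loose steel balls from the blue tray, one after the other, into the two empty pockets of the bearing's brass cage, lowering each one close to its pocket before you let it go. Then pick up the hand lens by its handle and hold it level and centred over the bearing, its rim at the height of the height gauge's red tip (that is its focal height), keep it still there for a few seconds to look the balls over, and finish while still holding it there, touching neither the bearing nor the gauge with it. Leave the gauge as it is set and the other things on the bench where they lie.

Things in the scene. Friction and masses are not known exactly. Their poses are not given: they have to be found in the camera images.
- bearing: open thrust ball bearing, fixed flat on the plate: dark steel washer 88 mm across, on it a brass cage whose top is 17 mm over the underside. 9 round pockets 17.6 mm wide, 40 degrees apart on a 64 mm circle; 7 hold a 16 mm ball (ball tops at 22 mm), 2 are empty, at 0 and 160 degrees from its x axis seen from above. Origin: centre of its underside, z up
- bearing_center (a point): the middle of the bearing, on its axis, 14 mm over its underside; axes as the bearing's
- pocket_1 (a point): the first empty pocket: this point is where a ball's centre comes to rest, 3 mm below the cage's top face
- pocket_2 (a point): the second empty pocket, likewise
- ball_1: a loose steel ball, 16 mm across, 17 g, lying in a dimple of the blue tray; origin at the ball's centre, which stands 6 mm over the tray's top face
- ball_2: the other loose steel ball, just the same, in another dimple of the tray
- tray: the blue ball tray, a flat plate 160 mm (its x) by 90 mm (its y) and 18 mm high with three 10 mm round dimples in a row along its x, 50 mm apart, the middle one empty; does not move. Origin at the centre of its underside. It lies on one side of the plate, left or right
- loupe: hand lens, 120-195 g: round lens in a dark rim 88 mm across and 14 mm high, straight black handle (16 mm wide, 14 high) on its -x side, 64 to 149 mm from the lens's centre; centre of mass about 20 mm from that centre. Lies flat on its case, handle sticking out free past the case's edge, roughly towards the robot. Origin: lens centre, half-way up; z square to the lens
- loupe_grip (a point): the place to take the handle, on its middle line half-way up, 88 mm from the lens's centre; axes as the loupe's (x along the handle towards the lens)
- case: the lens's flat black case, 100 x 105 x 26 mm high, does not move; origin at the centre of its underside. It lies on the other side of the plate from the tray
- plate: the dark granite surface plate, 260 mm (its x) by 240 mm (its y) and 40 mm high, does not move; origin at the centre of its underside
- gauge: height gauge standing on the far left part of the plate, behind the bearing: steel base 85 x 62 mm, upright beam rising 212 mm over the plate, and a clamped carriage whose scriber reaches to the gauge's -x, roughly towards the robot. The base is fixed; the carriage slides up or down only if pushed hard (about 45 N). Origin: centre of its underside
- gauge_tip (a point): the end of the red scriber tip of the height gauge, 60 mm to the gauge's -x from its origin: its height (set between 117 and 168 mm over the bench) is the lens's focal height over the bearing
- top_race: the bearing's other washer, a dark steel ring 88 mm across and 9 mm high, lying on the bench in front of the plate; origin at the centre of its underside; not part of the job
- vblock: a steel V-block 34 x 40 x 32 mm high, standing on the surface plate; origin at the centre of its underside; not part of the job
- screwdriver: a green-handled screwdriver 200 mm long lying on the bench, 26 mm high; origin under its middle, blade to its +x; not part of the job
- spanner: a steel spanner 200 mm long lying flat, 8 mm high, to the robot's right; origin under its middle; not part of the job
- brush: a cleaning brush 200 mm long lying to the robot's left, 20 mm high; origin under its middle; not part of the job
- grease_tin: a green tin 60 mm across and 45 mm high, in front of the plate; origin at the centre of its underside; not part of the job
Not all that is in view belongs to the job. What is meant by the case is not purple, and is the larger of those in its own colour. Leave any brown look-alike of the loupe alone.

How it is judged:
By the outcome, as a careful person would: the job done as asked, in the order asked, and still so for the second after the job is handed in, while the arm keeps its last pose, push and grip.
It also fails if it takes over 72 s, if anything falls off the work surface, if the arm or the gripper's body presses on something with over 40 N, if the wrist force passes 120 N, or if a joint passes its speed limit or range.

## Robot

A 6-joint arm with a two-finger parallel gripper is mounted at the origin on the work surface. World frame = base frame: x ahead of the robot, y to its left, z up, the work surface at z = 0. Lengths are in m, angles in rad, forces in N, time in s.
With the tool pointing down it reaches from about 0.375 to 0.9 m from the base axis. Payload 3.1 kg.
Tool frame: the origin (TCP) lies on the centre line of the jaws, within the pads' length; the fingertips stand 25 mm ahead of it and the grasp point (between the pads) lies 6 mm ahead of it (robot.nose_length is the y of the fingertips in the tool frame, in m); y points along the fingers, z is the direction in which the jaws open and shut, and the axes are right-handed (so a half turn about y gives the same grasp; the last joint's range is limited). The gripper opens to 87 mm and grips with 3 to 60 N. Pads are 19 mm wide; open, the fingers measure 117 mm over their backs; the gripper's body (75 mm by 190 mm) begins 51 mm behind the grasp point.
Start: joints at [-1.355, 0.527, 1.433, -0, 1.181, -0.178], TCP at [0.24, -0.577, 0.248] pointing down, gripper open.
Joint ranges: [-3.08, 3.08], [-0.75, 2.2], [0.22, 2.44], [-1.43, 4.57], [0, 2.65], [-2.85, 2.85]. Speed limits (rad/s): [2.79, 2.79, 3.14, 3.14, 3.14, 3.14].

## Interface

Orientations are given as a unit quaternion [x, y, z, w].
In Python, from rig import robot, eyes, ticket gives the robot as it stands.
- The arm moves only by the tool play_rows, never from a script. Its argument "series" is a list of rows, each a list of 7 numbers: the opening, from 0 (shut) to 1 (fully open), then the shift along the tool's x, y, z scaled (see below), then the turn, a rotation vector about the tool's x, y, z scaled (see below). In form: [[claw, dx, dy, dz, ax, ay, az], ...]. A call has 1 to 12 rows; each row shifts and turns the commanded pose from where the row before left it, along the tool's axes as they then stand; what a row does not reach is not made up. The controller multiplies each number of a shift by 100 mm and each number of a turn by 180 degrees. A row lasts 1/12 s, in which the tool goes at most 41.7 mm and 7.16 degrees, less where a joint would pass 70% of its speed; a pose out of reach is approached as far as the arm can. A call with a number of a shift or a turn outside -1 to 1 is refused whole. A call with a gripper value outside its range is refused whole. The fingers move at their own pace and stop on an object; "grip_force" is the grip in N (left out, the last holds). Time passes only in rows, so rows that do not move let the fingers close. It gives the time, the measured TCP pose, the force and the opening at its end, in the units of the state.
- robot.get_obs(): the state, without advancing time (a new reading comes with each control period).
- eyes.camera(name): name is "scene" or "top" or "wrist"; returns the picture (480x640x3 uint8, red, green, blue); there is no depth.
- eyes.camera_params(name): a dict with "K" (3x3 intrinsics, pixels), "rvec" (rotation vector, rad) and "tvec" (3), from world to camera coordinates, as OpenCV has them. Camera axes: x right, y down, z forward; pixel columns grow to the right and rows downward; lengths in m; the calibration is good to about 2 mm. The wrist camera is an equidistant fisheye: a pixel r from the principal point sees the ray r / f radians off the axis. A picture is of the moment at which its call begins: read the wrist's pose just before it. camera_params takes no time and is no camera call; for the wrist camera it gives the pose at the moment of the call.
- ticket.hand_in(): hands the job in, once; it reports no verdict.
The state is a dict: "time": time; "q": joint angles; "joint_velocities": joint speeds; "joint_torque": joint torques, N m; "position": TCP position; "tool_rot": TCP orientation; "ft_force": force on the tool from outside, world axes, zero at the start; "moment": the same for the moment, N m; "grip_width": finger opening in m.
Only numpy, scipy, OpenCV 4.12 (cv2) and the standard library are available. Lean on these libraries where they do the work, as an engineer would, in place of code of your own. Each camera call takes 0.05 s, during which the arm holds its last target.

## Working session

There is one attempt and no reset: what is moved stays moved. The work goes in short steps, Python scripts to look and compute and a tool call to move; the robot and the scene stay as the last step left them, time stands still between calls to the robot, and variables do not carry over. Pictures are saved under pics/ and viewed, and the job is handed in when it is done.

Besides the shell and the picture viewer there is one more tool, called after "Emit:" as name([rows], argument=value, ...), one row to a line, values as JSON. play_rows: Moves the arm, as the interface text tells. Its arguments: {"type":"object","properties":{"series":{"type":"array","items":{"type":"array","items":{"type":"number"}}},"grip_force":{"type":"number"}},"required":["series"]}

```bash
ls; mkdir -p pics; python3 - <<'E'
from rig import robot, eyes, ticket
import cv2
print(robot.get_obs())
for n in ["scene","top","wrist"]:
    p=eyes.camera_params(n);print(n,p)
    cv2.imwrite(f"pics/{n}0.png",eyes.camera(n)[:,:,::-1])
E
```

```text
pics
{'time': 0.0, 'q': array([-1.35550533e+00,  5.28481489e-01,  1.43392717e+00, -2.19741239e-05,
        1.18138904e+00, -1.78512422e-01]), 'joint_velocities': array([ 0.00209119, -0.00028447,  0.00065473,  0.00078733, -0.00163118,
        0.00031296]), 'joint_torque': array([-1.11835134e-04, -4.40037596e+01, -1.76594746e+01,  6.33885898e-02,
        5.82536019e-02, -1.80034876e-04]), 'position': array([ 0.23967894, -0.57646627,  0.24655426]), 'tool_rot': array([-0.13835694,  0.69422198, -0.69266331,  0.13831391]), 'ft_force': array([ 0.2405165 , -0.04118659, -0.88737905]), 'moment': array([-0.05105162, -0.02403964,  0.00832365]), 'grip_width': 0.08741978087039984}
scene {'K': array([[595.30374322,   0.        , 318.11333311],
       [  0.        , 595.30374322, 247.49655005],
       [  0.        ,   0.        ,   1.        ]]), 'rvec': array([ 2.35148897,  0.87482766, -0.29070914]), 'tvec': array([-0.34613146, -0.17930218,  1.58220373])}
top {'K': array([[534.43557002,   0.        , 318.51352692],
       [  0.        , 534.43557002, 238.09581431],
       [  0.        ,   0.        ,   1.        ]]), 'rvec': array([ 2.17174154, -2.13875527,  0.1207329 ]), 'tvec': array([-0.0103928 ,  0.4639825 ,  1.50335088])}
wrist {'K': array([[371.64829954,   0.        , 319.10764788],
       [  0.        , 371.64829954, 236.11151011],
       [  0.        ,   0.        ,   1.        ]]), 'rvec': array([-2.4238022 ,  1.61438723,  0.21999016]), 'tvec': array([-0.62408119, -0.03263028,  0.38969895])}
```

View pics/scene0.png

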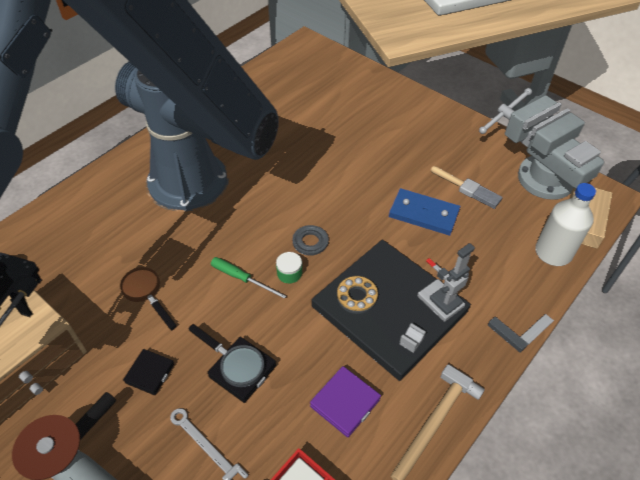

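View pics/top0.png

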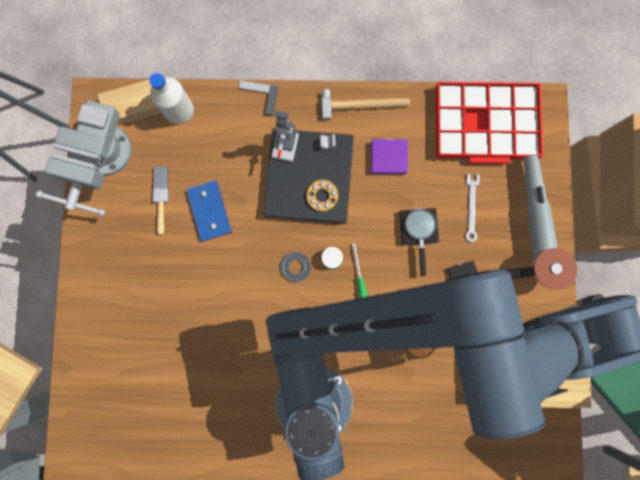

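View pics/wrist0.png

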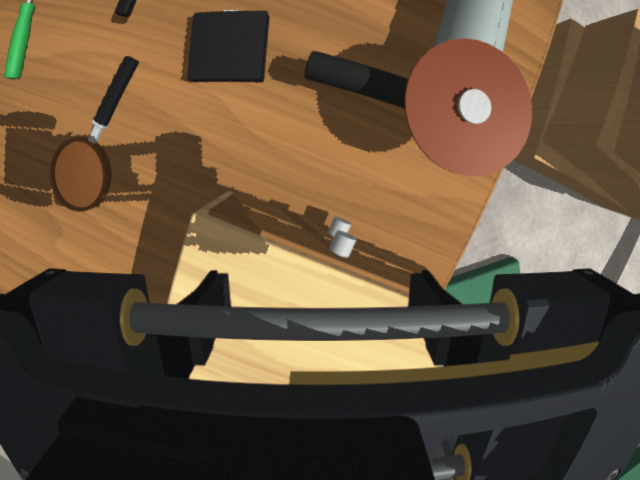

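```bash
cat > h.py <<'E'
import numpy as np, cv2
from scipy.spatial.transform import Rotation as R
def crop(src,dst,x0,y0,w,h,s):
    im=cv2.imread(src)[y0:y0+h,x0:x0+w]
    cv2.imwrite(dst,cv2.resize(im,None,fx=s,fy=s,interpolation=cv2.INTER_CUBIC))
def ray(p,u,v,fish=False):
    Rm=cv2.Rodrigues(np.array(p["rvec"]))[0];K=p["K"]
    x=(u-K[0,2])/K[0,0];y=(v-K[1,2])/K[1,1]
    if fish:
        t=np.hypot(x,y); d=np.array([np.sin(t)*x/t,np.sin(t)*y/t,np.cos(t)]) if t>0 else np.array([0,0,1.])
    else: d=np.array([x,y,1.])
    return -Rm.T@p["tvec"], Rm.T@d
def onz(p,u,v,z,fish=False):
    c,d=ray(p,u,v,fish); return c+d*(z-c[2])/d[2]
def proj(p,X,fish=False):
    Rm=cv2.Rodrigues(np.array(p["rvec"]))[0];c=Rm@np.asarray(X,float)+p["tvec"];K=p["K"]
    if fish:
        r=np.hypot(c[0],c[1]);t=np.arctan2(r,c[2]);x,y=c[:2]/max(r,1e-9)*t
    else: x,y=c[:2]/c[2]
    return np.array([K[0,0]*x+K[0,2],K[1,1]*y+K[1,2]])
def tri(obs):  # list of (p,u,v,fish)
    A=np.zeros((3,3));b=np.zeros(3)
    for p,u,v,f in obs:
        c,d=ray(p,u,v,f);d=d/np.linalg.norm(d);M=np.eye(3)-np.outer(d,d);A+=M;b+=M@c
    return np.linalg.solve(A,b)
E
python3 - <<'E'
from h import crop
crop('pics/top0.png','pics/t_plate.png',255,105,110,125,4.8) if 0 else crop('pics/top0.png','pics/t_plate.png',255,105,110,120,5)
crop('pics/top0.png','pics/t_tray.png',180,165,60,85,7)
crop('pics/top0.png','pics/t_loupe.png',390,195,60,85,7)
crop('pics/scene0.png','pics/s_plate.png',305,235,170,145,4)
crop('pics/scene0.png','pics/s_tray.png',380,180,90,60,8)
crop('pics/scene0.png','pics/s_loupe.png',180,310,100,95,6)
E
```

```text
(no output)
```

View pics/t_plate.png

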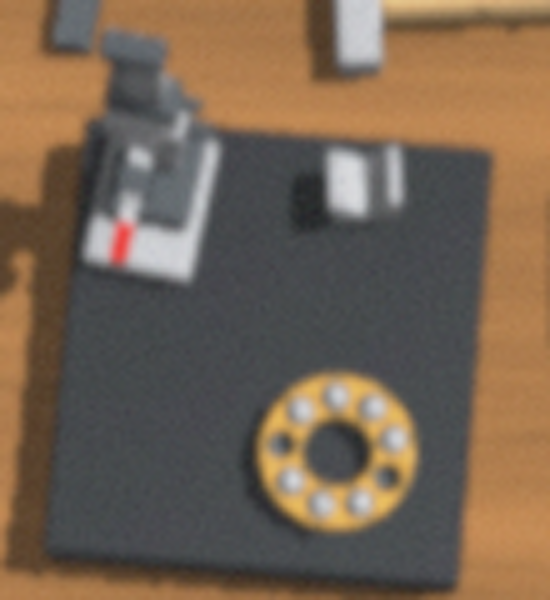

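View pics/t_tray.png

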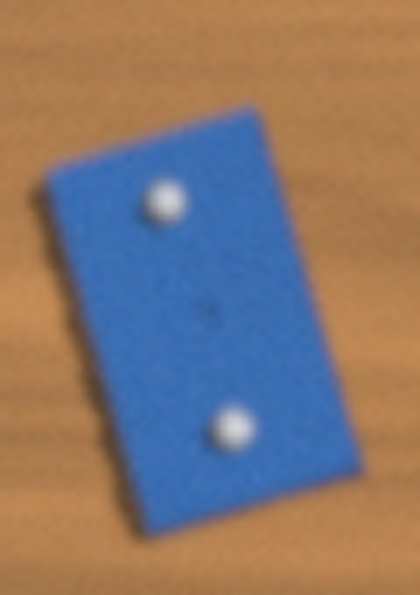

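View pics/t_loupe.png

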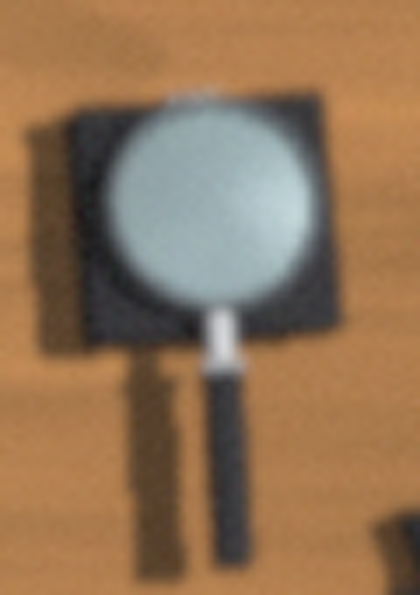

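View pics/s_plate.png

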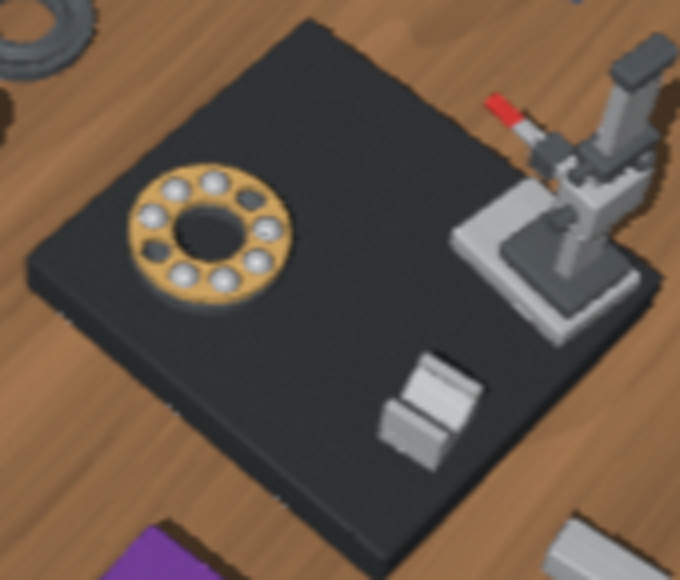

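View pics/s_tray.png

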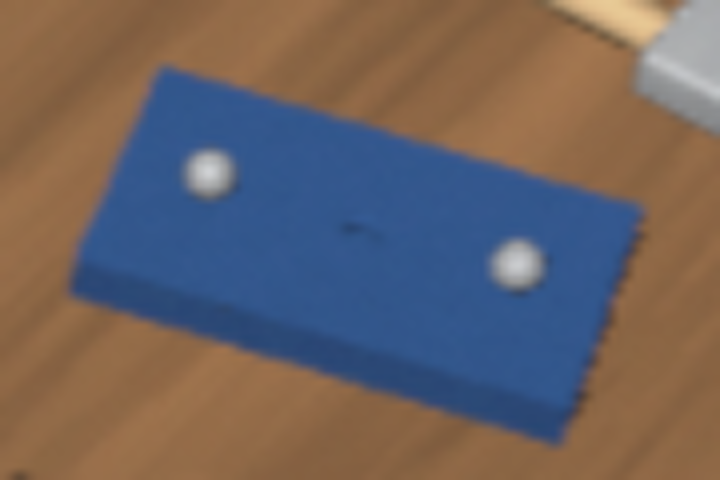

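View pics/s_loupe.png

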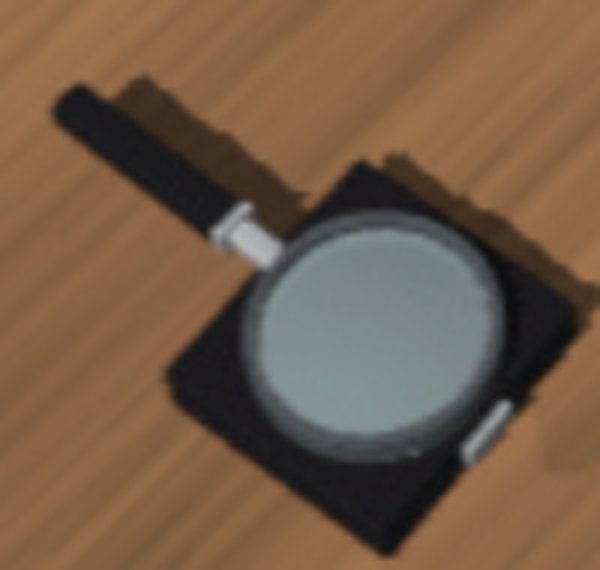

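```bash
cat > m0.py <<'E'
from rig import eyes
from h import *
T=eyes.camera_params("top");S=eyes.camera_params("scene")
def f(x0,y0,s,c): return (x0+(c[0]+.5)/s-.5, y0+(c[1]+.5)/s-.5)
tp=lambda *c:f(255,105,5,c); tt=lambda *c:f(180,165,7,c); tl=lambda *c:f(390,195,7,c)
sp=lambda *c:f(305,235,4,c); st=lambda *c:f(380,180,8,c); sl=lambda *c:f(180,310,6,c)
items={'bearing':(tp(337,452),sp(210,233),.057),'pk1':(tp(283,443),sp(251,198),.054),'pk2':(tp(389,477),sp(156,250),.054),
'ballFar':(tt(165,202),st(517,264),.024),'ballNear':(tt(233,428),st(209,174),.024),'dimple':(tt(207,312),st(358,230),.018),
'tip':(tp(121,262),sp(490,100),None),'lens':(tl(212,207),sl(374,337),.04),'hend':(tl(235,563),sl(70,103),.035),
'plFR':(tp(455,587),sp(28,265),.04),'plFL':(tp(48,552),sp(308,20),.04),'plBR':(tp(492,152),sp(383,578),.04),
'trNL':(tt(148,533),st(163,68),.018),'trNR':(tt(360,470),st(80,265),.018)}
for k,(a,b,z) in items.items():
    X=tri([(T,*a,0),(S,*b,0)])
    e=np.r_[proj(T,X)-a,proj(S,X)-b]
    print(k,X.round(4),'res',e.round(1),*( [onz(T,*a,z)[:2].round(4),onz(S,*b,z)[:2].round(4)] if z else []))
E
python3 m0.py
```

```text
bearing [ 0.5832 -0.0131  0.0528] res [ 0.6  0.6  1.  -0.2] [ 0.5839 -0.0115] [ 0.5832 -0.0172]
pk1 [0.5872 0.0177 0.0565] res [ 0.5  0.5  1.  -0.2] [0.5893 0.0193] [0.5849 0.0174]
pk2 [ 0.5687 -0.0427  0.0557] res [ 0.5  0.5  0.9 -0.1] [ 0.5705 -0.0413] [ 0.5668 -0.0434]
ballFar [0.5885 0.3324 0.0245] res [ 0.5  0.6  0.9 -0.2] [0.5904 0.3341] [0.5869 0.3308]
ballNear [0.4941 0.3002 0.0246] res [ 0.6  0.7  1.  -0.2] [0.496  0.3021] [0.4922 0.2985]
dimple [0.5425 0.3132 0.0229] res [ 0.6  0.7  1.1 -0.2] [0.5454 0.3161] [0.539  0.3149]
tip [0.6712 0.1063 0.1313] res [ 0.4  0.4  0.7 -0.1]
lens [ 0.507  -0.295   0.0298] res [ 0.6  0.5  1.1 -0.2] [ 0.5069 -0.2913] [ 0.5099 -0.2997]
hend [ 0.3616 -0.3024  0.0331] res [ 0.6  0.4  1.  -0.1] [ 0.3627 -0.3005] [ 0.3612 -0.3045]
plFR [ 0.5106 -0.0819  0.0273] res [ 0.5  0.5  0.9 -0.1] [ 0.51   -0.0799] [ 0.5146 -0.0896]
plFL [0.5265 0.1524 0.0358] res [ 0.3  0.4  0.6 -0.1] [0.5268 0.153 ] [0.5274 0.1483]
plBR [ 0.7696 -0.1021  0.0221] res [ 0.7  0.8  1.5 -0.2] [ 0.7662 -0.099 ] [ 0.7709 -0.1127]
trNL [0.4513 0.3358 0.0149] res [ 0.5  0.6  0.9 -0.2] [0.4526 0.3368] [0.4514 0.3313]
trNR [0.48   0.2502 0.0131] res [ 0.3  0.3  0.4 -0.1] [0.4801 0.2501] [0.4815 0.2456]
```

```bash
cat >> h.py <<'E'
def pose(robot):
    o=robot.get_obs();return np.array(o["position"]),R.from_quat(o["tool_rot"]),o
def plan(robot,target,jawang=None,maxs=.040,maxt=7.0,n=None):
    """target TCP pos, tool down with jaw (z) axis at jawang deg (mod 180). print rows."""
    p,r,o=pose(robot)
    if jawang is None: rt=r
    else:
        best=None
        for a in (jawang,jawang+180):
            z=np.array([np.cos(np.radians(a)),np.sin(np.radians(a)),0]);y=np.array([0,0,-1.]);x=np.cross(y,z)
            q=R.from_matrix(np.c_[x,y,z]);m=(r.inv()*q).magnitude()
            if best is None or m<best[0]: best=(m,q)
        rt=best[1]
    d=np.array(target)-p; rv=(r.inv()*rt).as_rotvec()
    N=n or int(max(np.ceil(np.linalg.norm(d)/maxs),np.ceil(np.degrees(np.linalg.norm(rv))/maxt),1))
    c=r;rows=[]
    for i in range(N):
        s=c.inv().apply(d/N); rows.append([*(s/.1),*(rv/N/np.pi)]); c=c*R.from_rotvec(rv/N)
    rows=np.array(rows).round(3)
    print('N',N,'d',d.round(4),'rotdeg',np.degrees(rv).round(1))
    for q in rows: print([float(v) for v in q])
E
python3 - <<'E'
from h import *
from rig import robot,eyes
p,r,o=pose(robot);print(r.as_matrix().round(3))
W=eyes.camera_params("wrist");Rm=cv2.Rodrigues(W["rvec"])[0];c=-Rm.T@W["tvec"]
print(c, r.inv().apply(c-p), r.inv().apply(Rm[2]), r.inv().apply(Rm[0]))
plan(robot,[.50,.26,.25],90)
E
```

```text
[[-0.923 -0.     0.384]
 [-0.384  0.002 -0.923]
 [-0.    -1.    -0.002]]
[ 0.30668153 -0.54927632  0.38315256] [-0.07236874 -0.13632545  0.0002102 ] [2.64599993e-01 9.64358254e-01 4.13075048e-05] [-1.50157698e-03  3.69167580e-04  9.99998804e-01]
N 22 d [0.2603 0.8366 0.0032] rotdeg [ 0.1 22.6  0. ]
[-0.255, -0.001, -0.306, 0.0, 0.006, 0.0]
[-0.25, -0.001, -0.31, 0.0, 0.006, 0.0]
[-0.244, -0.001, -0.315, 0.0, 0.006, 0.0]
[-0.238, -0.001, -0.319, 0.0, 0.006, 0.0]
[-0.233, -0.001, -0.323, 0.0, 0.006, 0.0]
[-0.227, -0.001, -0.327, 0.0, 0.006, 0.0]
[-0.221, -0.001, -0.331, 0.0, 0.006, 0.0]
[-0.215, -0.001, -0.335, 0.0, 0.006, 0.0]
[-0.209, -0.001, -0.339, 0.0, 0.006, 0.0]
[-0.203, -0.001, -0.343, 0.0, 0.006, 0.0]
[-0.197, -0.001, -0.346, 0.0, 0.006, 0.0]
[-0.19, -0.001, -0.35, 0.0, 0.006, 0.0]
[-0.184, -0.001, -0.353, 0.0, 0.006, 0.0]
[-0.178, -0.001, -0.356, 0.0, 0.006, 0.0]
[-0.171, -0.001, -0.36, 0.0, 0.006, 0.0]
[-0.165, -0.001, -0.363, 0.0, 0.006, 0.0]
[-0.158, -0.001, -0.365, 0.0, 0.006, 0.0]
[-0.152, -0.001, -0.368, 0.0, 0.006, 0.0]
[-0.145, -0.001, -0.371, 0.0, 0.006, 0.0]
[-0.139, -0.001, -0.373, 0.0, 0.006, 0.0]
[-0.132, -0.001, -0.376, 0.0, 0.006, 0.0]
[-0.125, -0.001, -0.378, 0.0, 0.006, 0.0]
```

```bash
python3 - <<'E'
from h import *
from rig import robot,eyes
plan(robot,[.44,-.15,.25],90,n=12)
E
```

```text
N 12 d [0.2003 0.4266 0.0032] rotdeg [ 0.1 22.6  0. ]
[-0.291, -0.002, -0.264, 0.0, 0.01, 0.0]
[-0.282, -0.002, -0.274, 0.0, 0.01, 0.0]
[-0.273, -0.002, -0.283, 0.0, 0.01, 0.0]
[-0.263, -0.002, -0.292, 0.0, 0.01, 0.0]
[-0.253, -0.002, -0.3, 0.0, 0.01, 0.0]
[-0.243, -0.002, -0.308, 0.0, 0.01, 0.0]
[-0.233, -0.002, -0.316, 0.0, 0.01, 0.0]
[-0.223, -0.002, -0.323, 0.0, 0.01, 0.0]
[-0.212, -0.002, -0.331, 0.0, 0.01, 0.0]
[-0.201, -0.003, -0.337, 0.0, 0.01, 0.0]
[-0.19, -0.003, -0.344, 0.0, 0.01, 0.0]
[-0.178, -0.003, -0.35, 0.0, 0.01, 0.0]
```

Emit:
play_rows([
  [1, -0.29, 0, -0.26, 0, 0.0105, 0],
  [1, -0.28, 0, -0.27, 0, 0.0105, 0],
  [1, -0.27, 0, -0.28, 0, 0.0105, 0],
  [1, -0.26, 0, -0.29, 0, 0.0105, 0],
  [1, -0.25, 0, -0.3, 0, 0.0105, 0],
  [1, -0.24, 0, -0.31, 0, 0.0105, 0],
  [1, -0.23, 0, -0.32, 0, 0.0105, 0],
  [1, -0.22, 0, -0.32, 0, 0.0105, 0],
  [1, -0.21, 0, -0.33, 0, 0.0105, 0],
  [1, -0.2, 0, -0.34, 0, 0.0105, 0],
  [1, -0.19, 0, -0.34, 0, 0.0105, 0],
  [1, -0.18, 0, -0.35, 0, 0.0105, 0],
], grip_force=12)

```text
time: 1.15
position: [0.4391, -0.1505, 0.2476]
tool_rot: [0.001, 0.707, -0.707, -0.001]
ft_force: [1.0, -0.5, 0.9]
grip_width: 0.0871
```

```bash
cat > snap.py <<'E'
import sys,pickle,cv2
from rig import robot,eyes
n=sys.argv[1]
p=eyes.camera_params("wrist");o=robot.get_obs()
im=eyes.camera("wrist");cv2.imwrite(f"pics/{n}.png",im[:,:,::-1]);pickle.dump(p,open(f"pics/{n}.pkl","wb"))
print(o["time"],o["position"],o["ft_force"].round(2),o["grip_width"],o["joint_velocities"].round(3))
E
python3 snap.py w1
```

```text
1.15 [ 0.43906514 -0.15052255  0.24756223] [ 0.99 -0.46  0.88] 0.08714670671670721 [ 1.036  0.051 -0.095  0.003  0.023  1.419]
```

View pics/w1.png

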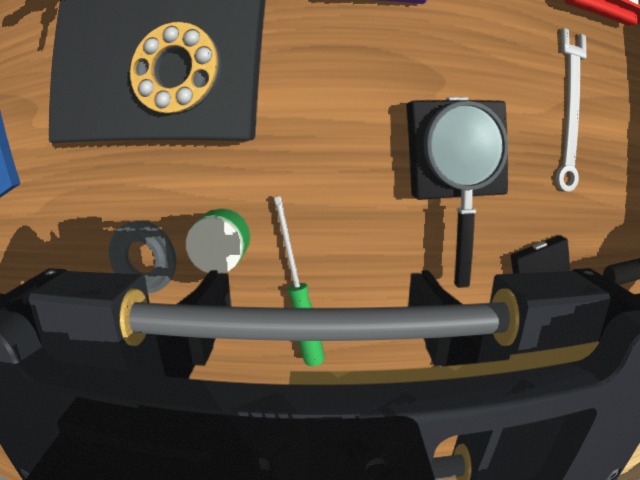

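Emit:
play_rows([
  [1, -0.01, 0, -0.39, 0, 0, 0],
  [1, -0.01, 0, -0.39, 0, 0, 0],
  [1, -0.01, 0, -0.39, 0, 0, 0],
  [1, -0.01, 0, -0.39, 0, 0, 0],
  [1, -0.01, 0, -0.39, 0, 0, 0],
  [1, -0.01, 0, -0.39, 0, 0, 0],
  [1, -0.01, 0, -0.39, 0, 0, 0],
  [1, -0.01, 0, -0.39, 0, 0, 0],
  [1, -0.01, 0, -0.39, 0, 0, 0],
  [1, -0.01, 0, -0.39, 0, 0, 0],
  [1, -0.01, 0, -0.39, 0, 0, 0],
  [1, -0.01, 0, -0.39, 0, 0, 0],
])

```text
time: 2.2
position: [0.4513, 0.3174, 0.2474]
tool_rot: [-0.0, -0.707, 0.707, 0.001]
ft_force: [0.7, -0.7, -0.2]
grip_width: 0.0867
```

Emit:
play_rows([
  [1, 0, 0, 0, 0, 0, 0],
  [1, 0, 0, 0, 0, 0, 0],
  [1, 0, 0, 0, 0, 0, 0],
])

```text
time: 2.45
position: [0.4512, 0.3151, 0.2471]
tool_rot: [0.0, -0.707, 0.708, 0.001]
ft_force: [-0.4, -0.1, -0.5]
grip_width: 0.0869
```

```bash
python3 snap.py w2; python3 -c "
import cv2
from rig import eyes
cv2.imwrite('pics/top1.png',eyes.camera('top')[:,:,::-1])"
```

```text
2.45 [0.45115935 0.31511414 0.24707221] [-0.36 -0.13 -0.5 ] 0.08688642030327126 [-0.03  -0.011  0.015  0.003 -0.001  0.002]
```

View pics/w2.png

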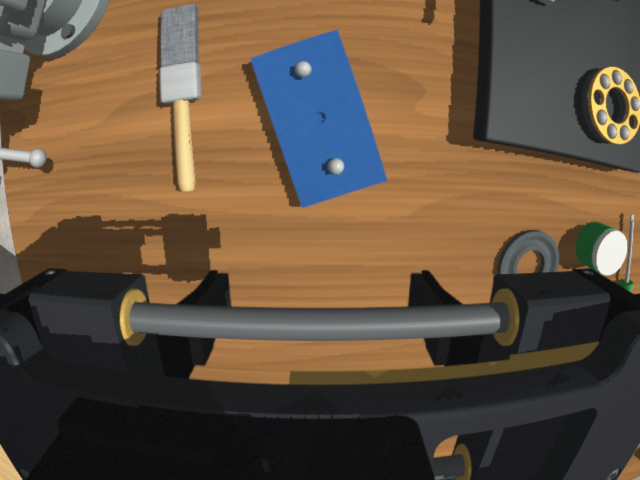

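```bash
python3 - <<'E'
from h import *
import pickle
crop('pics/w2.png','pics/w2c.png',240,20,160,200,3.7)
p=pickle.load(open('pics/w2.pkl','rb'))
im=cv2.cvtColor(cv2.imread('pics/w2.png'),cv2.COLOR_BGR2HSV)
for (u,v) in [(336,166),(303,69)]:
    s=im[v-14:v+15,u-14:u+15]; m=(s[:,:,1]<90)&(s[:,:,2]>60); ys,xs=np.nonzero(m)
    c=(xs.mean()+u-14,ys.mean()+v-14);print(m.sum(),c,xs.min()+u-14,xs.max()+u-14,ys.min()+v-14,ys.max()+v-14,onz(p,*c,.024,True))
print(onz(p,321.5,117,.018,True))
E
```

```text
216 (np.float64(335.3425925925926), np.float64(165.67592592592592)) 327 343 158 173 [0.49513097 0.29907971 0.024     ]
214 (np.float64(302.6448598130841), np.float64(68.65420560747664)) 295 311 61 76 [0.58976111 0.33042849 0.024     ]
[0.54252802 0.3124417  0.018     ]
```

View pics/w2c.png

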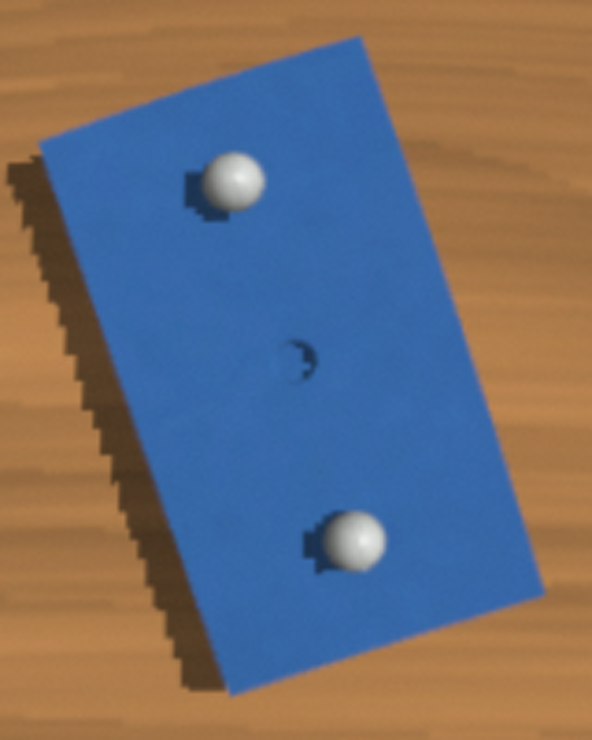

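Emit:
play_rows([
  [0.5, -0.063, 0.25, 0.0226, 0, 0, 0],
  [0.5, -0.063, 0.25, 0.0226, 0, 0, 0],
  [0.5, -0.063, 0.25, 0.0226, 0, 0, 0],
  [0.5, -0.063, 0.25, 0.0226, 0, 0, 0],
  [0.5, -0.063, 0.25, 0.0226, 0, 0, 0],
  [0.5, -0.063, 0.25, 0.0226, 0, 0, 0],
  [0.5, -0.063, 0.25, 0.0226, 0, 0, 0],
  [0.5, 0, 0, 0, 0, 0, 0],
  [0.5, 0, 0, 0, 0, 0, 0],
  [0.5, 0, 0, 0, 0, 0, 0],
])

```text
time: 3.38
position: [0.4962, 0.2991, 0.0736]
tool_rot: [0.001, 0.707, -0.707, -0.001]
ft_force: [0.8, -0.4, 0.7]
grip_width: 0.0442
```

```bash
python3 snap.py w3; python3 -c "
import cv2
from rig import eyes
cv2.imwrite('pics/scene3.png',eyes.camera('scene')[:,:,::-1])
from h import crop
crop('pics/scene3.png','pics/scene3c.png',360,130,130,120,5)"
```

```text
3.3833 [0.49624547 0.29906471 0.07360277] [ 0.84 -0.42  0.72] 0.044248617106139934 [ 0.014 -0.023 -0.009  0.    -0.005  0.002]
```

View pics/w3.png

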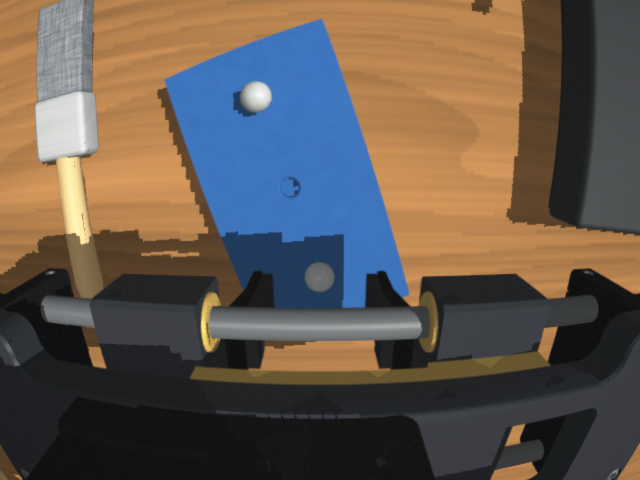

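View pics/scene3c.png

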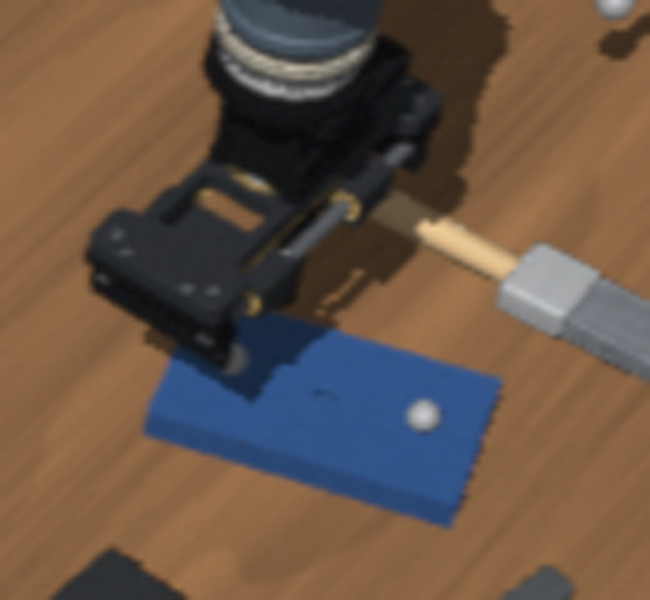

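```bash
python3 - <<'E'
from h import *
import pickle
p=pickle.load(open('pics/w3.pkl','rb'))
for z in (.024,): print(onz(p,319,276.5,z,True),onz(p,255.5,97,z,True))
print(proj(p,[.4962,.2991,.024],True))
E
```

```text
[0.4951829  0.29894391 0.024     ] [0.58932834 0.33027957 0.024     ]
[318.70491467 274.738792  ]
```

Emit:
play_rows([
  [0.5, 0.01, 0.1, 0, 0, 0, 0],
  [0.5, 0, 0.1, 0, 0, 0, 0],
  [0.5, 0, 0.05, 0, 0, 0, 0],
  [0.5, 0, 0, 0, 0, 0, 0],
  [0.5, 0, 0, 0, 0, 0, 0],
  [0.5, 0, 0, 0, 0, 0, 0],
])

```text
time: 3.98
position: [0.4947, 0.2998, 0.0474]
tool_rot: [-0.001, -0.707, 0.707, 0.001]
ft_force: [0.7, 0.1, 0.3]
grip_width: 0.0435
```

```bash
python3 snap.py w4
```

```text
3.9833 [0.49473519 0.29983699 0.04740474] [0.67 0.09 0.31] 0.04350490201594763 [-0.001 -0.01  -0.003  0.001 -0.    -0.001]
```

View pics/w4.png

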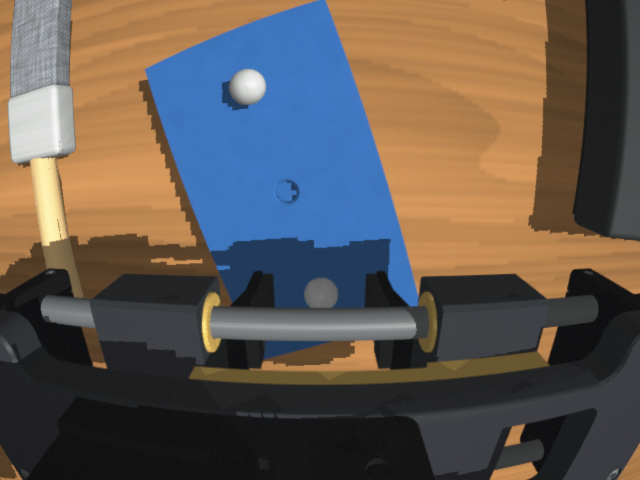

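Emit:
play_rows([
  [0.5, 0, 0.01, 0, 0, 0, 0],
  [0.3, 0, 0, 0, 0, 0, 0],
  [0.2, 0, 0, 0, 0, 0, 0],
  [0, 0, 0, 0, 0, 0, 0],
  [0, 0, 0, 0, 0, 0, 0],
  [0, 0, 0, 0, 0, 0, 0],
  [0, 0, 0, 0, 0, 0, 0],
  [0, 0, 0, 0, 0, 0, 0],
], grip_force=15)

```text
time: 4.7
position: [0.4948, 0.2998, 0.0466]
tool_rot: [0.001, 0.707, -0.707, -0.001]
ft_force: [-0.3, 0.8, 0.6]
grip_width: 0.0144
```

```bash
python3 snap.py w5
```

```text
4.7 [0.49484559 0.29975241 0.04663585] [-0.35  0.78  0.6 ] 0.014384713649229107 [ 0.001 -0.    -0.002  0.001  0.002 -0.001]
```

View pics/w5.png

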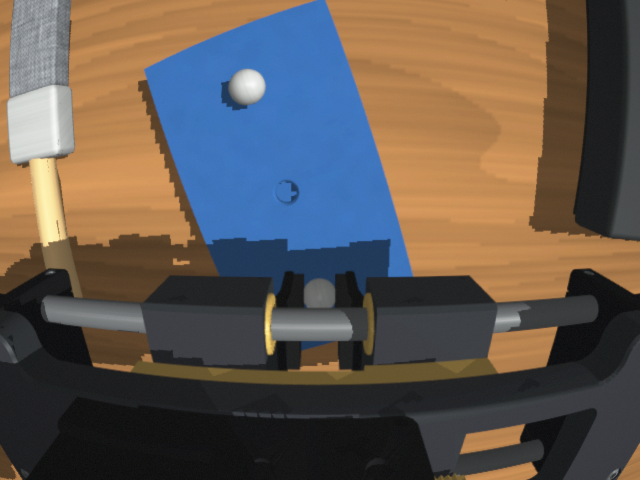

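Emit:
play_rows([
  [0, 0, -0.1, 0, 0, 0, 0],
  [0, 0, -0.3, 0, 0, 0, 0],
  [0, 0, -0.4, 0, 0, 0, 0],
  [0, 0, -0.4, 0, 0, 0, 0],
  [0, 0, -0.3, 0, 0, 0, 0],
  [0, 0, 0, 0, 0, 0, 0],
  [0, 0, 0, 0, 0, 0, 0],
])

```text
time: 5.33
position: [0.4959, 0.3002, 0.1995]
tool_rot: [0.003, 0.708, -0.706, 0.001]
ft_force: [-0.2, -0.1, -0.6]
grip_width: 0.0145
```

```bash
python3 snap.py w6; python3 - <<'E'
from h import *
import pickle
from rig import robot
crop('pics/w6.png','pics/w6c.png',240,230,160,130,5)
pp,r,o=pose(robot)
for n in ('w5','w6'):
    p=pickle.load(open(f'pics/{n}.pkl','rb'))
    if n=='w5': print(proj(p,[.4948,.2998,.024],True))
    else:
        for dx in (-.002,0,.002): print(dx,proj(p,pp+[dx,0,-.0225],True))
E
```

```text
5.3333 [0.49586823 0.30023513 0.19945572] [-0.15 -0.06 -0.63] 0.014534947048817809 [-0.002  0.058  0.055 -0.    -0.003  0.001]
[318.50848022 295.47686247]
-0.002 [319.83660845 300.4610878 ]
0 [319.83801585 296.65396339]
0.002 [319.83938296 292.81116977]
```

View pics/w6c.png

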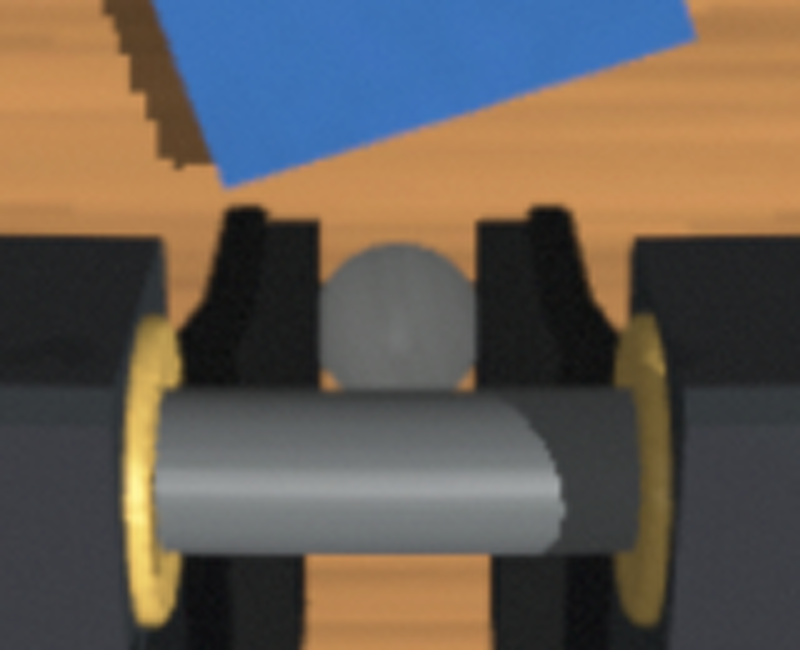

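Emit:
play_rows([
  [0, 0, 0, 0.2, 0, 0, 0],
  [0, 0, 0, 0.39, 0, 0, 0],
  [0, 0, 0, 0.39, 0, 0, 0],
  [0, 0, 0, 0.39, 0, 0, 0],
  [0, 0, 0, 0.39, 0, 0, 0],
  [0, 0, 0, 0.39, 0, 0, 0],
  [0, 0, 0, 0.39, 0, 0, 0],
  [0, 0, 0, 0.39, 0, 0, 0],
  [0, 0, 0, 0.2, 0, 0, 0],
  [0, 0, 0, 0, 0, 0, 0],
  [0, 0, 0, 0, 0, 0, 0],
  [0, 0, 0, 0, 0, 0, 0],
])

```text
time: 6.38
position: [0.493, -0.0124, 0.1954]
tool_rot: [-0.0, 0.708, -0.707, -0.002]
ft_force: [0.3, 1.2, -0.9]
grip_width: 0.0145
```

```bash
python3 snap.py w7; python3 - <<'E'
from h import *
crop('pics/w7.png','pics/w7c.png',240,60,180,200,4)
E
```

```text
6.3833 [ 0.49297083 -0.01243137  0.19539013] [ 0.29  1.2  -0.94] 0.014548213334360084 [ 0.024 -0.007 -0.005 -0.003 -0.001 -0.002]
```

View pics/w7.png

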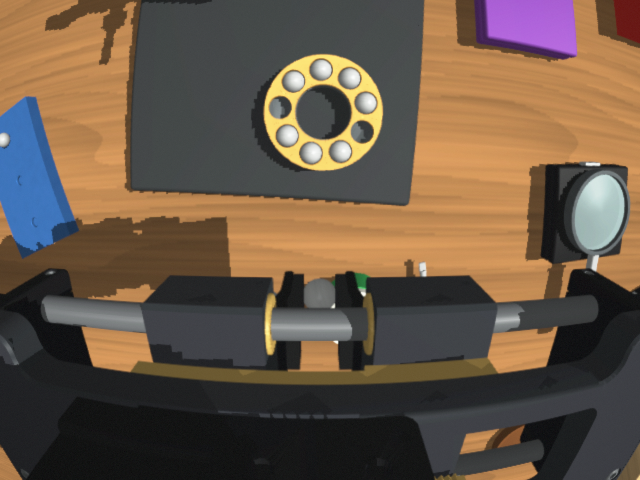

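View pics/w7c.png

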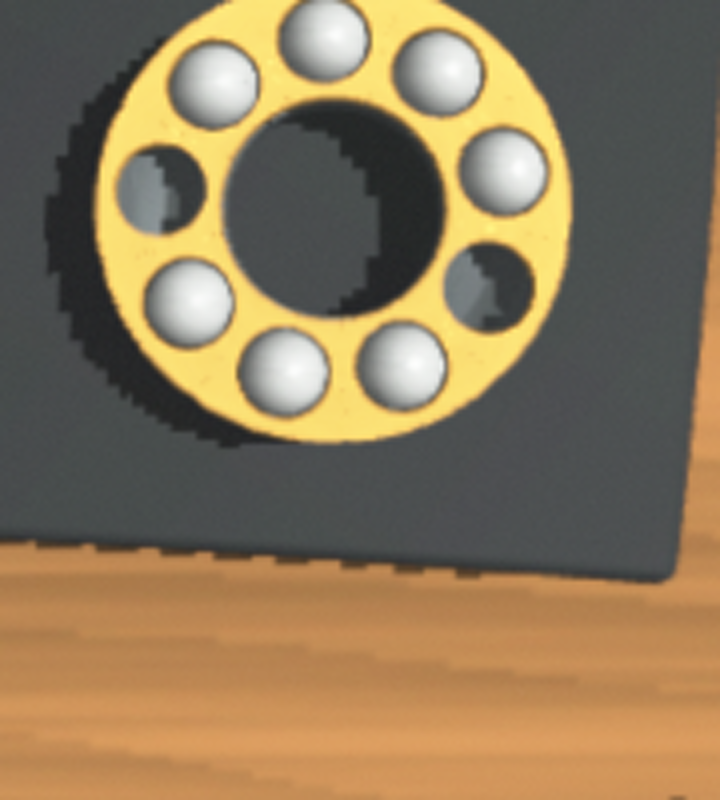

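```bash
cat > fitb.py <<'E'
from h import *
import pickle
from scipy.optimize import least_squares
def fit(n,x0,y0,s,pk1,pk2,balls,dz=0):
    """balls: list of (angle_index k, (u,v)) at 40k deg from pocket 1"""
    p=pickle.load(open(f'pics/{n}.pkl','rb'))
    obs=[(0,pk1,.057),(4,pk2,.057)]+[(k,c,.054) for k,c in balls]
    def f(t):
        e=[]
        for k,c,z in obs:
            a=t[2]+np.radians(40*k);X=[t[0]+.032*np.cos(a),t[1]+.032*np.sin(a),z+dz+(t[3] if len(t)>3 else 0)]
            e+=list(proj(p,X,True)-[(c[0]+.5)/s-.5+x0,(c[1]+.5)/s-.5+y0])
        return e
    for st in ([.583,-.013,1.4],[.583,-.013,1.4,0]):
        r=least_squares(f,st); t=r.x
        print(t[:2].round(4),np.degrees(t[2]).round(1),t[3:],'rms',np.sqrt(np.mean(r.fun**2)).round(2))
        for nm,k in(('pk1',0),('pk2',4)):
            a=t[2]+np.radians(40*k);print(nm,(t[0]+.032*np.cos(a)).round(4),(t[1]+.032*np.sin(a)).round(4),np.degrees(a).round(1))
if __name__=="__main__":
    fit('w7',240,60,4,(161,190),(489,287),[(8,(214,84)),(7,(325,39)),(6,(439,73)),(5,(504,171)),(3,(402,366)),(2,(285,372)),(1,(189,303))])
E
python3 fitb.py
```

```text
[ 0.5836 -0.0155] 83.2 [] rms 0.2
pk1 0.5874 0.0163 83.2
pk2 0.5692 -0.044 243.2
[ 0.5836 -0.0155] 83.2 [0.00029205] rms 0.19
pk1 0.5874 0.0163 83.2
pk2 0.5691 -0.044 243.2
```

```bash
python3 - <<'E'
from h import *
import pickle
from rig import robot
crop('pics/w7.png','pics/w7d.png',290,270,60,50,10)
pp,r,o=pose(robot)
p=pickle.load(open('pics/w7.pkl','rb'))
for v in (293,294,295): print(v,onz(p,319.5,v,pp[2]-.0226,True)-pp)
plan(robot,[.5874,.0163,.115],83.2)
E
```

```text
293 [ 0.00114505 -0.00079537 -0.0226    ]
294 [ 0.00063106 -0.00079519 -0.0226    ]
295 [ 0.00011582 -0.00079502 -0.0226    ]
N 4 d [ 0.0943  0.0283 -0.0806] rotdeg [0.1 6.7 0.2]
[-0.236, 0.201, -0.071, 0.0, 0.009, 0.0]
[-0.234, 0.201, -0.078, 0.0, 0.009, 0.0]
[-0.231, 0.201, -0.085, 0.0, 0.009, 0.0]
[-0.229, 0.201, -0.091, 0.0, 0.009, 0.0]
```

View pics/w7d.png

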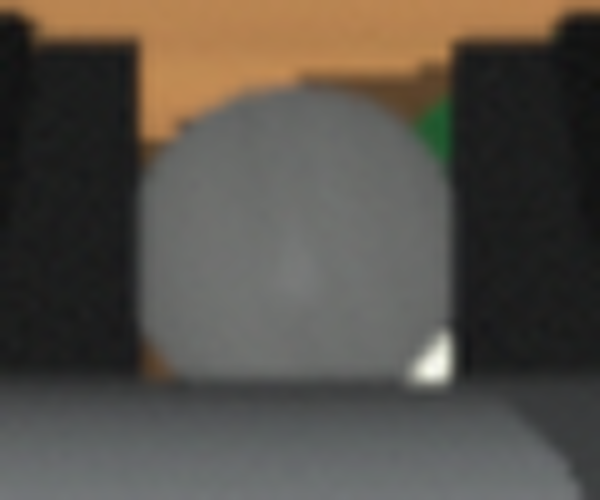

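Emit:
play_rows([
  [0, -0.235, 0.2, -0.07, 0, 0.0095, 0],
  [0, -0.235, 0.2, -0.08, 0, 0.0095, 0],
  [0, -0.23, 0.2, -0.085, 0, 0.0095, 0],
  [0, -0.23, 0.2, -0.09, 0, 0.0095, 0],
  [0, 0, 0, 0, 0, 0, 0],
  [0, 0, 0, 0, 0, 0, 0],
  [0, 0, 0, 0, 0, 0, 0],
  [0, 0, 0, 0, 0, 0, 0],
])

```text
time: 7.1
position: [0.5876, 0.0156, 0.1172]
tool_rot: [0.042, 0.706, -0.706, -0.043]
ft_force: [-1.3, 0.3, 0.1]
grip_width: 0.0142
```

```bash
python3 snap.py w8; python3 - <<'E'
from h import *
crop('pics/w8.png','pics/w8c.png',240,120,200,200,4)
E
```

```text
7.1 [0.58761917 0.01560763 0.11721294] [-1.31  0.34  0.06] 0.014200582035386544 [-0.012 -0.013 -0.003  0.002 -0.003 -0.001]
```

View pics/w8c.png

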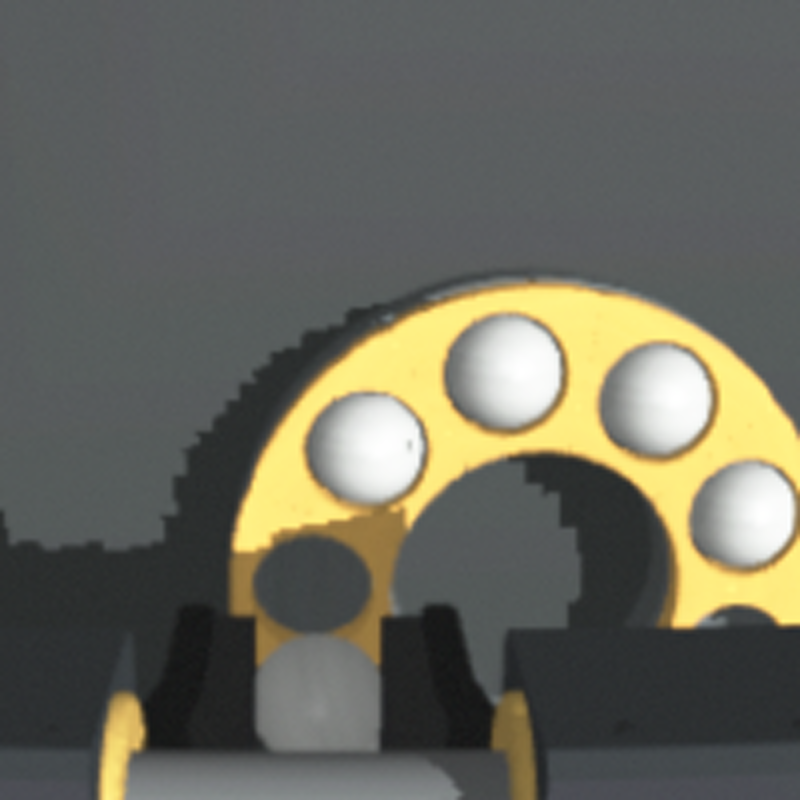

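```bash
cat > rel.py <<'E'
from h import *
import pickle,sys
def rel(n,x0,y0,s,pk,ball,zt,tip=.0226,zp=.057):
    p=pickle.load(open(f'pics/{n}.pkl','rb'))
    g=lambda c:((c[0]+.5)/s-.5+x0,(c[1]+.5)/s-.5+y0)
    a=onz(p,*g(pk),zp,True);b=onz(p,*g(ball),zt-tip,True)
    print('pocket',a.round(4),'ball',b.round(4),'diff',(a-b)[:2].round(4))
if __name__=="__main__":
    rel('w8',240,120,4,(313,584),(318,694),.1172)
    from rig import robot
    plan(robot,[.5874,.0163,.09],83.2,n=1)
E
python3 rel.py
```

```text
pocket [0.5889 0.016  0.057 ] ball [0.5888 0.0153 0.0946] diff [0.0001 0.0007]
N 1 d [-0.0005  0.001  -0.0275] rotdeg [-0.  -0.1 -0. ]
[0.006, 0.275, -0.01, -0.0, -0.001, -0.0]
```

Emit:
play_rows([
  [0, 0, 0.08, -0.007, 0, 0, 0],
  [0, 0, 0.08, 0, 0, 0, 0],
  [0, 0, 0.08, 0, 0, 0, 0],
  [0, 0, 0.04, 0, 0, 0, 0],
  [0, 0, 0.03, 0, 0, 0, 0],
  [0, 0, 0, 0, 0, 0, 0],
  [0, 0, 0, 0, 0, 0, 0],
  [0, 0, 0, 0, 0, 0, 0],
])

```text
time: 7.82
position: [0.5889, 0.0155, 0.0856]
tool_rot: [0.043, 0.706, -0.706, -0.043]
ft_force: [-0.2, -0.0, -0.3]
grip_width: 0.0141
```

```bash
python3 snap.py w9; python3 - <<'E'
from h import *
crop('pics/w9.png','pics/w9c.png',240,160,200,200,4)
E
```

```text
7.8167 [0.58886537 0.01547052 0.08560886] [-0.18 -0.04 -0.32] 0.01414268657018881 [ 0.004 -0.005 -0.003 -0.     0.001 -0.   ]
```

View pics/w9c.png

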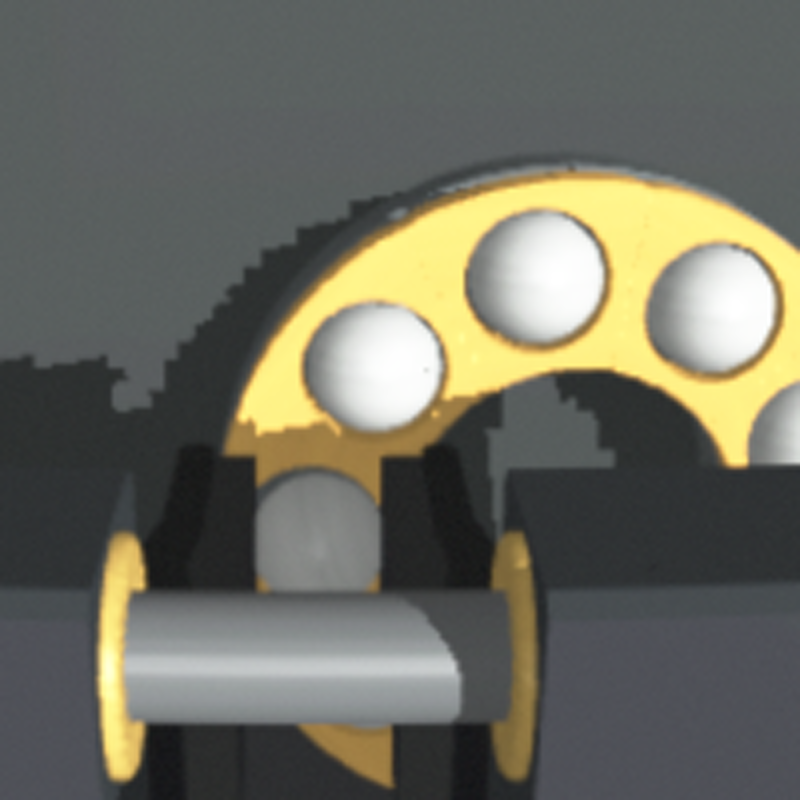

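```bash
cat > rel2.py <<'E'
from h import *
import pickle
from scipy.optimize import least_squares
def rel2(n,x0,y0,s,balls,ball,zt,k,tip=.0226,ang=83.2):
    p=pickle.load(open(f'pics/{n}.pkl','rb'))
    g=lambda c:np.array([(c[0]+.5)/s-.5+x0,(c[1]+.5)/s-.5+y0])
    pt=lambda t,k:[t[0]+.032*np.cos(np.radians(ang+40*k)),t[1]+.032*np.sin(np.radians(ang+40*k)),.054]
    r=least_squares(lambda t:np.concatenate([proj(p,pt(t,kk),True)-g(c) for kk,c in balls]),[.583,-.015])
    a=np.array(pt(r.x,k));b=onz(p,*g(ball),zt-tip,True)
    print('center',r.x.round(4),'rms',np.sqrt(np.mean(r.fun**2)).round(2),'pocket',a.round(4),'ball',b.round(4),'diff',(a-b)[:2].round(4))
if __name__=="__main__":
    rel2('w9',240,160,4,[(8,(375,367)),(7,(537,278)),(6,(713,310))],(318,529),.0856,0)
E
python3 rel2.py
```

```text
center [ 0.5833 -0.0157] rms 0.15 pocket [0.5871 0.0161 0.054 ] ball [0.5907 0.015  0.063 ] diff [-0.0036  0.0011]
```

```bash
python3 - <<'E'
from rel2 import *
rel2('w8',240,120,4,[(8,(367,448)),(7,(505,372)),(6,(658,400)),(5,(746,515))],(318,694),.1172,0)
p8=pickle.load(open('pics/w8.pkl','rb'));p9=pickle.load(open('pics/w9.pkl','rb'));p7=pickle.load(open('pics/w7.pkl','rb'))
for p,t in((p7,[ 0.49297083,-0.01243137,0.19539013]),(p8,[0.58761917,0.01560763,0.11721294]),(p9,[0.58886537,0.01547052,0.08560886])):
    Rm=cv2.Rodrigues(p['rvec'])[0];c=-Rm.T@p['tvec'];print(c-t,Rm[2],Rm[0])
crop('pics/w9.png','pics/w9d.png',290,260,60,80,8)
E
```

```text
center [ 0.5834 -0.0158] rms 0.28 pocket [0.5872 0.016  0.054 ] ball [0.5888 0.0153 0.0946] diff [-0.0016  0.0007]
[ 0.07289117 -0.00053275  0.13608173] [-0.26795267  0.00195355 -0.9634301 ] [-7.27850859e-04 -9.99998069e-01 -1.82527140e-03]
[ 0.0719824  -0.0088463   0.13630405] [-0.26330024  0.03179037 -0.96419   ] [-1.18301660e-01 -9.92977608e-01 -4.33807481e-04]
[ 0.07188019 -0.00894452  0.1363834 ] [-0.26249501  0.03208212 -0.96439987] [-1.19685397e-01 -9.92811766e-01 -4.50732380e-04]
```

View pics/w9d.png

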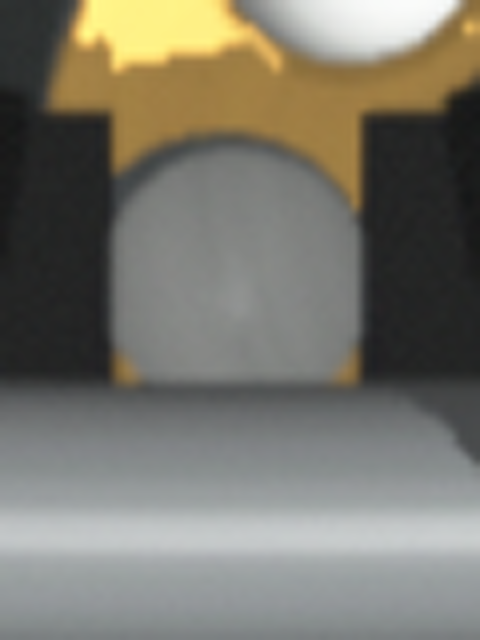

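```bash
python3 - <<'E'
from rel2 import *
p9=pickle.load(open('pics/w9.pkl','rb'))
print(onz(p9,319,276.3,.057,True)-[.0088,0,0], onz(p9,319,294.2,.063,True))
# full ball silhouettes
for b in ([.5871,.0161,.063],[.5881,.0161,.063],[.5891,.0161,.063]): print(proj(p9,b,True))
rel2('w9',240,160,4,[(8,(375,367)),(7,(537,278)),(6,(713,310))],(318,537),.0856,0)
p8=pickle.load(open('pics/w8.pkl','rb'))
E
```

```text
[0.58733689 0.01444125 0.057     ] [0.58952336 0.01523484 0.063     ]
[317.78992614 299.0439889 ]
[317.53193286 297.13418719]
[317.27288798 295.21528699]
center [ 0.5833 -0.0157] rms 0.15 pocket [0.5871 0.0161 0.054 ] ball [0.5897 0.0152 0.063 ] diff [-0.0025  0.001 ]
```

Emit:
play_rows([
  [0, 0.022, 0, -0.007, 0, 0, 0],
  [0, 0, 0.02, 0, 0, 0, 0],
  [0, 0, 0, 0, 0, 0, 0],
  [0, 0, 0, 0, 0, 0, 0],
  [0, 0, 0, 0, 0, 0, 0],
])

```text
time: 8.28
position: [0.5866, 0.0165, 0.0836]
tool_rot: [-0.043, -0.706, 0.706, 0.043]
ft_force: [0.4, -0.4, -0.8]
grip_width: 0.0143
```

```bash
python3 snap.py w10; python3 - <<'E'
from h import *
crop('pics/w10.png','pics/w10c.png',240,180,200,160,4)
E
```

```text
8.2833 [0.58661312 0.01654025 0.08359834] [ 0.37 -0.44 -0.81] 0.014295431881221232 [-0.    -0.    -0.001  0.001 -0.    -0.001]
```

View pics/w10c.png

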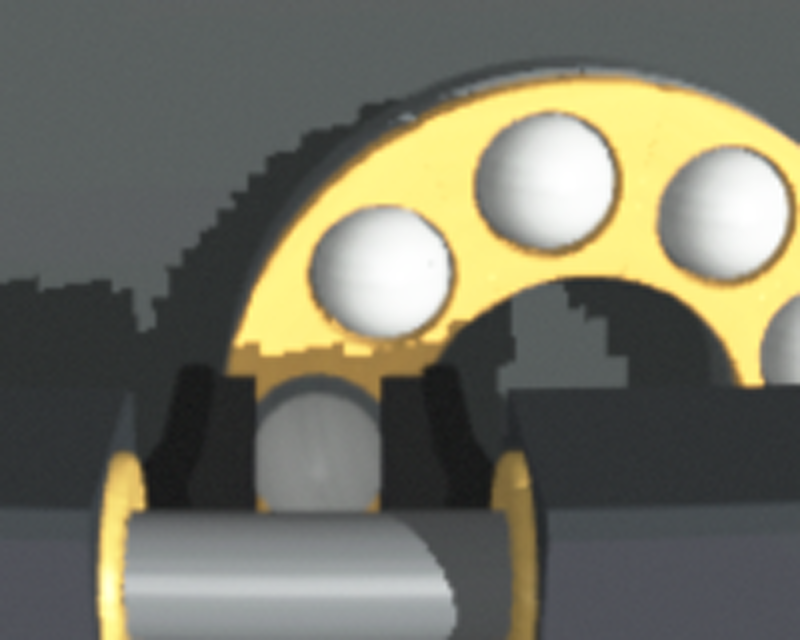

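```bash
python3 - <<'E'
from rel2 import *
rel2('w10',240,180,4,[(8,(382,272)),(7,(548,183)),(6,(726,215))],(318,456),.0836,0)
E
```

```text
center [ 0.5834 -0.0157] rms 0.27 pocket [0.5871 0.016  0.054 ] ball [0.5875 0.0162 0.061 ] diff [-0.0004 -0.0001]
```

Aligned. Release with a small opening, then rise.

Emit:
play_rows([
  [0.22, 0, 0, 0, 0, 0, 0],
  [0.28, 0, 0, 0, 0, 0, 0],
  [0.3, 0, 0, 0, 0, 0, 0],
  [0.3, 0, 0, 0, 0, 0, 0],
  [0.3, 0, -0.1, 0, 0, 0, 0],
  [0.3, 0, -0.3, 0, 0, 0, 0],
  [0.3, 0, -0.3, 0, 0, 0, 0],
  [0.3, 0.3, -0.3, 0, 0, 0, 0],
  [0.4, 0.3, -0.2, 0, 0, 0, 0],
  [0.4, 0.3, 0, 0, 0, 0, 0],
  [0.4, 0, 0, 0, 0, 0, 0],
  [0.4, 0, 0, 0, 0, 0, 0],
])

```text
time: 9.33
position: [0.4962, 0.0277, 0.2042]
tool_rot: [-0.043, -0.706, 0.706, 0.043]
ft_force: [0.2, 0.1, 0.5]
grip_width: 0.0344
```

```bash
python3 snap.py w11; python3 - <<'E'
from rig import robot
from h import *
plan(robot,[.5893,.3303,.150],90)
E
```

```text
9.3333 [0.49623683 0.02773599 0.20416385] [0.22 0.13 0.51] 0.03441243488194866 [-0.004  0.041 -0.076  0.001 -0.025  0.002]
N 9 d [ 0.0912  0.303  -0.054 ] rotdeg [-0.  -7.  -0.1]
[-0.06, 0.06, -0.346, -0.0, -0.004, -0.0]
[-0.064, 0.06, -0.346, -0.0, -0.004, -0.0]
[-0.069, 0.06, -0.345, -0.0, -0.004, -0.0]
[-0.074, 0.06, -0.344, -0.0, -0.004, -0.0]
[-0.078, 0.06, -0.343, -0.0, -0.004, -0.0]
[-0.083, 0.06, -0.342, -0.0, -0.004, -0.0]
[-0.088, 0.06, -0.34, -0.0, -0.004, -0.0]
[-0.092, 0.06, -0.339, -0.0, -0.004, -0.0]
[-0.097, 0.06, -0.338, -0.0, -0.004, -0.0]
```

View pics/w11.png

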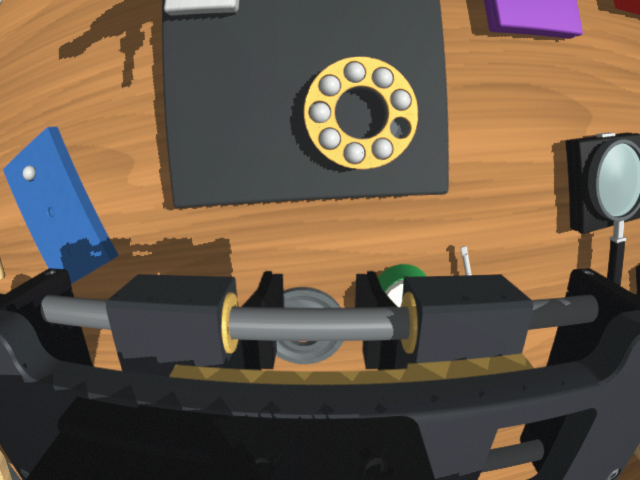

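Emit:
play_rows([
  [0.5, -0.06, 0, -0.345, 0, -0.0045, 0],
  [0.5, -0.065, 0, -0.345, 0, -0.0045, 0],
  [0.5, -0.07, 0.06, -0.345, 0, -0.0045, 0],
  [0.5, -0.075, 0.08, -0.345, 0, -0.0045, 0],
  [0.5, -0.08, 0.08, -0.345, 0, -0.0045, 0],
  [0.5, -0.085, 0.08, -0.34, 0, -0.0045, 0],
  [0.5, -0.09, 0.08, -0.34, 0, -0.0045, 0],
  [0.5, -0.09, 0.16, -0.34, 0, -0.0045, 0],
  [0.5, -0.095, 0.2, -0.34, 0, -0.004, 0],
  [0.5, 0, 0.1, 0, 0, 0, 0],
  [0.5, 0, 0, 0, 0, 0, 0],
  [0.5, 0, 0, 0, 0, 0, 0],
])

```text
time: 10.38
position: [0.5885, 0.3305, 0.1175]
tool_rot: [0.003, -0.707, 0.708, -0.001]
ft_force: [-0.6, -0.4, 0.9]
grip_width: 0.0439
```

Emit:
play_rows([
  [0.5, 0, 0, 0, 0, 0, 0],
])

```text
time: 10.47
position: [0.5893, 0.3299, 0.1193]
tool_rot: [0.001, -0.707, 0.707, -0.001]
ft_force: [0.1, -0.7, -0.4]
grip_width: 0.0436
```

```bash
python3 snap.py w12; python3 - <<'E'
from h import *
crop('pics/w12.png','pics/w12c.png',240,180,160,120,5)
E
```

```text
10.4667 [0.58928692 0.32987167 0.11925475] [ 0.06 -0.71 -0.36] 0.04360728802010295 [-0.008 -0.026  0.002  0.002 -0.005  0.001]
```

View pics/w12c.png

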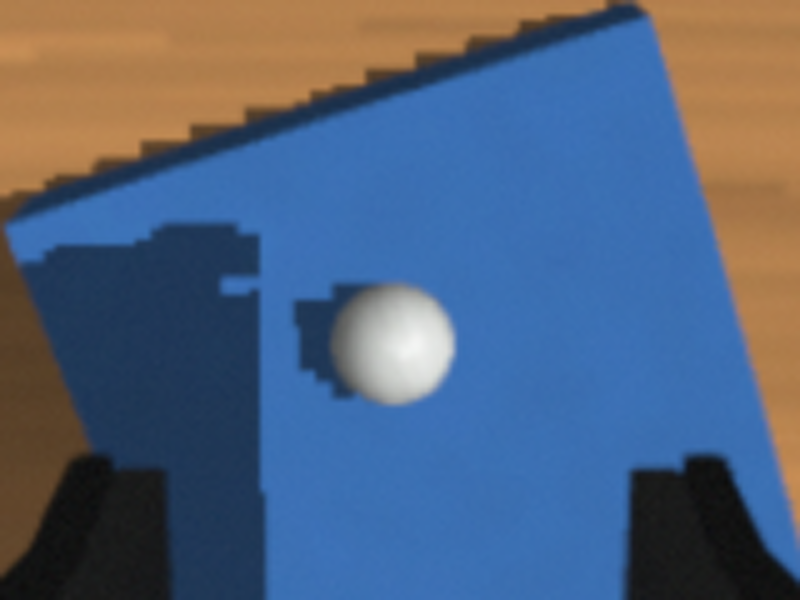

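```bash
python3 - <<'E'
from h import *
import pickle
from rig import robot
p=pickle.load(open('pics/w12.pkl','rb'))
b=onz(p,240+393/5-.4,180+343/5-.4,.024,True);print(b)
plan(robot,[b[0],b[1],.0465],90,n=1)
E
```

```text
[0.59000454 0.33026181 0.024     ]
N 1 d [ 0.0005  0.0005 -0.0734] rotdeg [ 0.   0.2 -0.1]
[-0.004, 0.734, -0.005, 0.0, 0.001, -0.0]
```

Emit:
play_rows([
  [0.5, -0.005, 0.2, -0.005, 0, 0.001, 0],
  [0.5, 0, 0.2, 0, 0, 0, 0],
  [0.5, 0, 0.2, 0, 0, 0, 0],
  [0.5, 0, 0.07, 0, 0, 0, 0],
  [0.5, 0, 0.04, 0, 0, 0, 0],
  [0.5, 0, 0, 0, 0, 0, 0],
  [0.5, 0, 0, 0, 0, 0, 0],
  [0.5, 0, 0, 0, 0, 0, 0],
])

```text
time: 11.18
position: [0.5903, 0.3315, 0.0496]
tool_rot: [0.001, 0.707, -0.707, 0.001]
ft_force: [0.2, -1.0, 0.2]
grip_width: 0.0435
```

```bash
python3 snap.py w13
```

```text
11.1833 [0.59025339 0.33145011 0.04961277] [ 0.23 -1.03  0.2 ] 0.0435473411183174 [ 0.001  0.     0.001  0.001 -0.002  0.002]
```

View pics/w13.png

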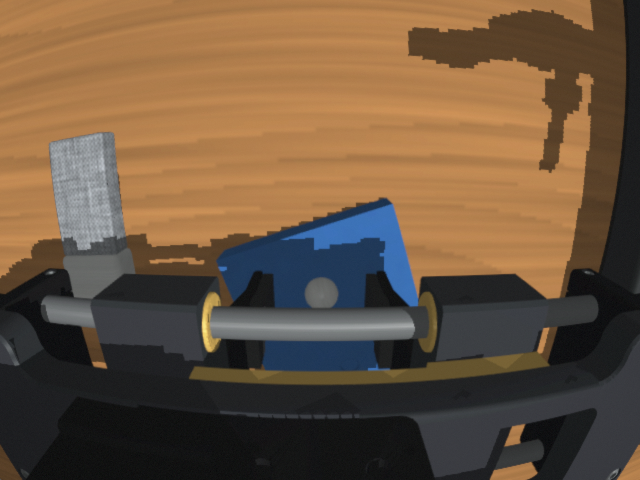

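Emit:
play_rows([
  [0.5, 0, 0.03, 0, 0, 0, 0],
  [0.5, 0, 0, 0, 0, 0, 0],
  [0.3, 0, 0, 0, 0, 0, 0],
  [0.1, 0, 0, 0, 0, 0, 0],
  [0, 0, 0, 0, 0, 0, 0],
  [0, 0, 0, 0, 0, 0, 0],
  [0, 0, 0, 0, 0, 0, 0],
  [0, 0, 0, 0, 0, 0, 0],
], grip_force=15)

```text
time: 11.9
position: [0.5892, 0.3313, 0.045]
tool_rot: [0.0, -0.707, 0.707, -0.0]
ft_force: [0.2, -0.1, 0.2]
grip_width: 0.0146
```

Emit:
play_rows([
  [0, 0, -0.1, 0, 0, 0, 0],
  [0, 0, -0.3, 0, 0, 0, 0],
  [0, 0, -0.4, 0, 0, 0, 0],
  [0, 0, -0.4, 0, 0, 0, 0],
  [0, 0, -0.3, 0, 0, 0, 0],
  [0, 0, 0, 0, 0, 0, 0],
])

```text
time: 12.4
position: [0.5936, 0.333, 0.2043]
tool_rot: [0.005, 0.709, -0.705, 0.006]
ft_force: [1.3, 0.1, -0.1]
grip_width: 0.0145
```

```bash
python3 snap.py w14; python3 - <<'E'
from rig import robot
from h import *
crop('pics/w14.png','pics/w14c.png',240,230,160,130,5)
plan(robot,[.49,-.035,.2],63.2,n=12)
E
```

```text
12.4 [0.59356595 0.333032   0.20428724] [ 1.32  0.07 -0.11] 0.014452770519720819 [-0.003  0.065  0.063 -0.    -0.068  0.001]
N 12 d [-0.1019 -0.3673 -0.0009] rotdeg [ 0.3 26.9 -0.5]
[0.085, -0.001, 0.306, 0.0, 0.012, -0.0]
[0.073, -0.001, 0.309, 0.0, 0.012, -0.0]
[0.061, -0.001, 0.312, 0.0, 0.012, -0.0]
[0.049, -0.001, 0.314, 0.0, 0.012, -0.0]
[0.037, -0.0, 0.316, 0.0, 0.012, -0.0]
[0.024, -0.0, 0.317, 0.0, 0.012, -0.0]
[0.012, -0.0, 0.317, 0.0, 0.012, -0.0]
[-0.001, 0.0, 0.318, 0.0, 0.012, -0.0]
[-0.013, 0.0, 0.317, 0.0, 0.012, -0.0]
[-0.025, 0.0, 0.317, 0.0, 0.012, -0.0]
[-0.038, 0.0, 0.315, 0.0, 0.012, -0.0]
[-0.05, 0.001, 0.314, 0.0, 0.012, -0.0]
```

View pics/w14c.png

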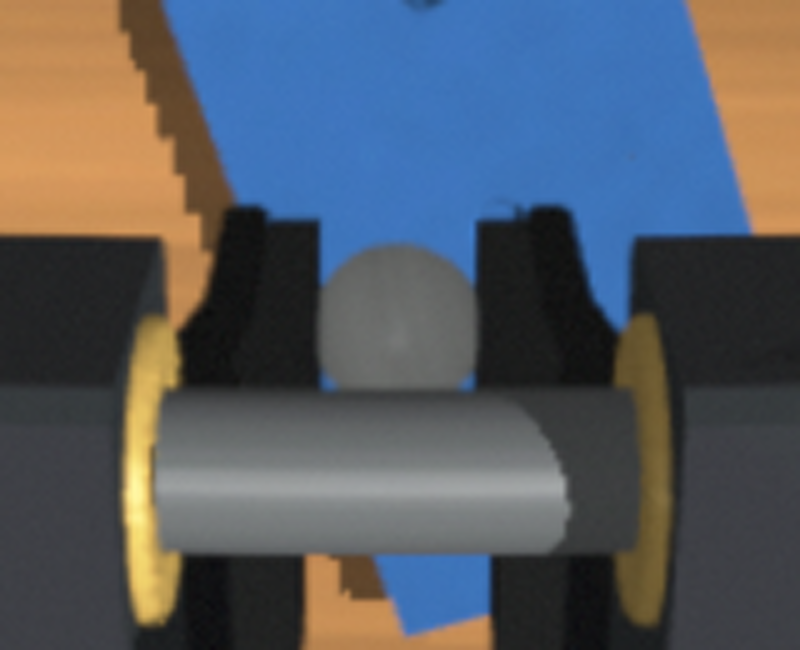

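Emit:
play_rows([
  [0, 0.085, 0, 0.305, 0, 0.0125, 0],
  [0, 0.075, 0, 0.31, 0, 0.0125, 0],
  [0, 0.06, 0, 0.31, 0, 0.0125, 0],
  [0, 0.05, 0, 0.315, 0, 0.0125, 0],
  [0, 0.035, 0, 0.315, 0, 0.0125, 0],
  [0, 0.025, 0, 0.315, 0, 0.0125, 0],
  [0, 0.01, 0, 0.315, 0, 0.0125, 0],
  [0, 0, 0, 0.315, 0, 0.0125, 0],
  [0, -0.015, 0, 0.315, 0, 0.0125, 0],
  [0, -0.025, 0, 0.315, 0, 0.0125, 0],
  [0, -0.04, 0, 0.315, 0, 0.0125, 0],
  [0, -0.05, 0, 0.31, 0, 0.0125, 0],
])

```text
time: 13.45
position: [0.4862, -0.0356, 0.1943]
tool_rot: [0.164, 0.688, -0.687, -0.166]
ft_force: [0.7, -0.3, 0.6]
grip_width: 0.0146
```

Emit:
play_rows([
  [0, 0, 0, 0, 0, 0, 0],
  [0, 0, 0, 0, 0, 0, 0],
  [0, 0, 0, 0, 0, 0, 0],
])

```text
time: 13.7
position: [0.4872, -0.0343, 0.1945]
tool_rot: [0.164, 0.688, -0.687, -0.165]
ft_force: [-1.0, -0.0, -0.3]
grip_width: 0.0145
```

```bash
python3 snap.py w15; python3 - <<'E'
from rig import robot
from h import *
plan(robot,[.5692,-.044,.112],63.2)
E
```

```text
13.7 [ 0.48720548 -0.03428395  0.19453   ] [-1.01 -0.04 -0.29] 0.01445426910313434 [ 0.029  0.    -0.006 -0.003 -0.001 -0.002]
N 3 d [ 0.0818 -0.0102 -0.0826] rotdeg [ 0.  -0.1  0.1]
[-0.259, 0.275, -0.093, 0.0, -0.0, 0.0]
[-0.259, 0.275, -0.093, 0.0, -0.0, 0.0]
[-0.259, 0.275, -0.093, 0.0, -0.0, 0.0]
```

View pics/w15.png

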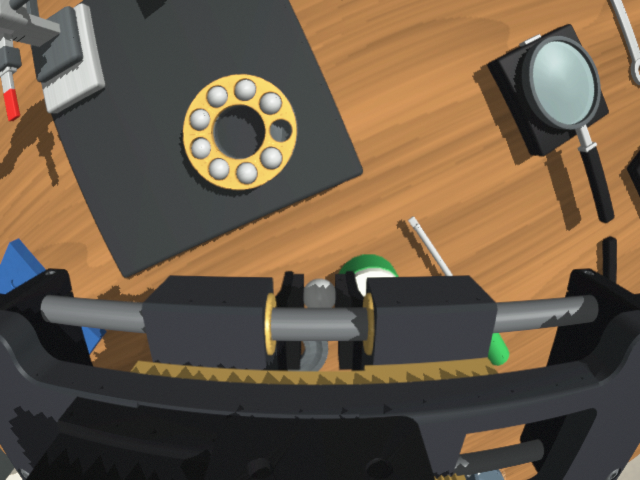

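Emit:
play_rows([
  [0, -0.15, 0.1, -0.05, 0, 0, 0],
  [0, -0.25, 0.25, -0.09, 0, 0, 0],
  [0, -0.25, 0.3, -0.09, 0, 0, 0],
  [0, -0.13, 0.17, -0.05, 0, 0, 0],
  [0, 0, 0, 0, 0, 0, 0],
  [0, 0, 0, 0, 0, 0, 0],
  [0, 0, 0, 0, 0, 0, 0],
  [0, 0, 0, 0, 0, 0, 0],
])

```text
time: 14.42
position: [0.5694, -0.0441, 0.114]
tool_rot: [0.164, 0.688, -0.688, -0.164]
ft_force: [0.9, -1.5, -0.2]
grip_width: 0.0147
```

```bash
python3 snap.py w16; python3 - <<'E'
from h import *
crop('pics/w16.png','pics/w16c.png',180,140,200,180,4)
E
```

```text
14.4167 [ 0.5693769  -0.04407534  0.11403683] [ 0.89 -1.52 -0.23] 0.014702721703415597 [-0.008 -0.009  0.    -0.    -0.004  0.   ]
```

View pics/w16c.png

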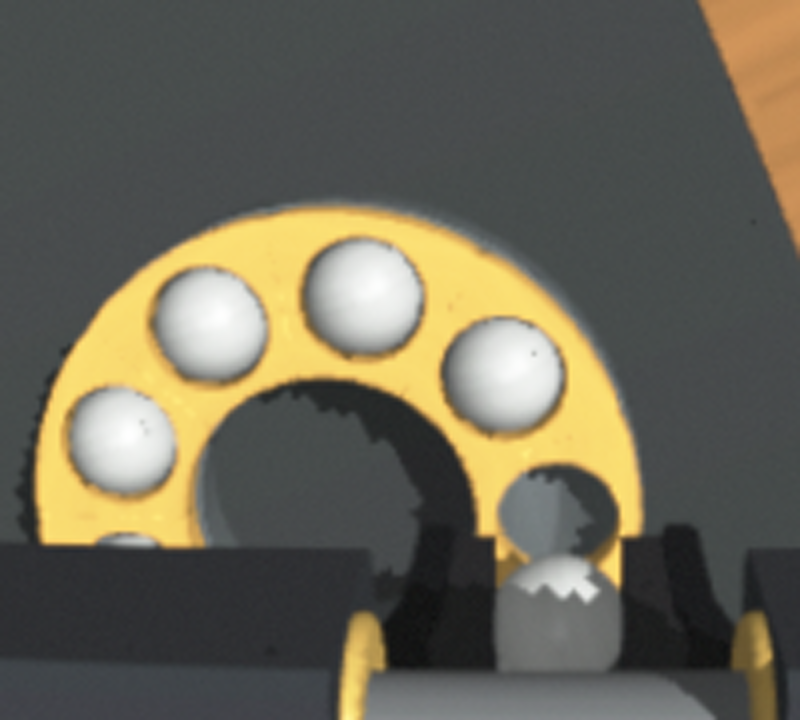

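```bash
python3 - <<'E'
from rel2 import *
from rig import robot
p,r,o=pose(robot)
rel2('w16',180,140,4,[(5,(504,376)),(6,(363,297)),(7,(209,325)),(8,(121,440))],(558,619),.114,4,tip=.022)
from rel import rel
rel('w16',180,140,4,(557,514),(558,619),.114,tip=.022)
print(r.as_matrix().round(3))
for d in ([-.0016,0,0],[0,.001,0]): print(r.inv().apply(d))
E
```

```text
center [ 0.5834 -0.0154] rms 0.2 pocket [ 0.569  -0.0439  0.054 ] ball [ 0.5701 -0.0446  0.092 ] diff [-0.0011  0.0007]
pocket [ 0.5703 -0.0445  0.057 ] ball [ 0.5701 -0.0446  0.092 ] diff [0.0002 0.0001]
[[-0.892  0.001 -0.452]
 [ 0.452 -0.    -0.892]
 [-0.001 -1.    -0.   ]]
[ 1.42700992e-03 -1.62210372e-06  7.23629788e-04]
[ 4.52268602e-04 -2.57588626e-07 -8.91881744e-04]
```

Emit:
play_rows([
  [0, 0.012, 0.08, 0, 0, 0, 0],
  [0, 0, 0.08, 0, 0, 0, 0],
  [0, 0, 0.08, 0, 0, 0, 0],
  [0, 0, 0.05, 0, 0, 0, 0],
  [0, 0, 0, 0, 0, 0, 0],
  [0, 0, 0, 0, 0, 0, 0],
  [0, 0, 0, 0, 0, 0, 0],
])

```text
time: 15.05
position: [0.5689, -0.0445, 0.0838]
tool_rot: [-0.165, -0.688, 0.688, 0.165]
ft_force: [0.2, -0.2, -0.2]
grip_width: 0.0145
```

```bash
python3 snap.py w17; python3 - <<'E'
from h import *
crop('pics/w17.png','pics/w17c.png',180,180,200,160,4)
E
```

```text
15.05 [ 0.5688833  -0.04446724  0.08382503] [ 0.25 -0.23 -0.18] 0.014471506642311975 [ 0.002 -0.005 -0.001  0.001  0.001  0.   ]
```

View pics/w17c.png

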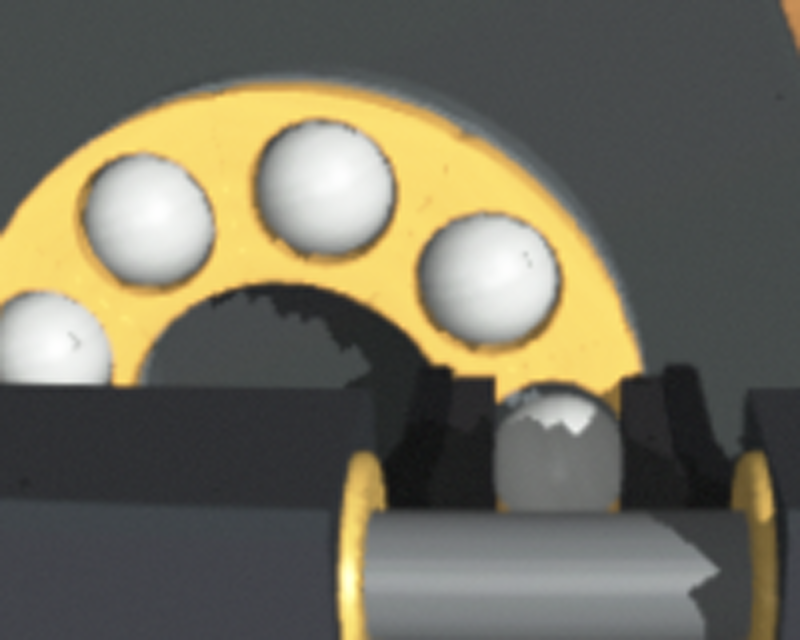

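```bash
python3 - <<'E'
from rel2 import *
from rig import robot
p,r,o=pose(robot)
rel2('w17',180,180,4,[(5,(489,280)),(6,(325,189)),(7,(149,220))],(558,457),.0838,4,tip=.022)
E
```

```text
center [ 0.5833 -0.0155] rms 0.12 pocket [ 0.5689 -0.044   0.054 ] ball [ 0.5698 -0.0451  0.0618] diff [-0.0009  0.0011]
```

Emit:
play_rows([
  [0, 0.012, 0.01, -0.006, 0, 0, 0],
  [0, 0, 0, 0, 0, 0, 0],
  [0, 0, 0, 0, 0, 0, 0],
  [0, 0, 0, 0, 0, 0, 0],
])

```text
time: 15.43
position: [0.5681, -0.0433, 0.0831]
tool_rot: [-0.165, -0.688, 0.688, 0.165]
ft_force: [1.1, 0.7, 0.6]
grip_width: 0.0144
```

Emit:
play_rows([
  [0.22, 0, 0, 0, 0, 0, 0],
  [0.28, 0, 0, 0, 0, 0, 0],
  [0.3, 0, 0, 0, 0, 0, 0],
  [0.3, 0, 0, 0, 0, 0, 0],
  [0.3, 0, -0.1, 0, 0, 0, 0],
  [0.3, 0, -0.3, 0, 0, 0, 0],
  [0.3, 0, -0.3, 0, 0, 0, 0],
  [0.3, 0.2, -0.3, 0, 0, 0, 0],
  [0.5, 0.3, -0.2, 0, 0, 0, 0],
  [0.5, 0.3, 0, 0, 0, 0, 0],
  [0.5, 0, 0, 0, 0, 0, 0],
  [0.5, 0, 0, 0, 0, 0, 0],
])

```text
time: 16.43
position: [0.4954, -0.0063, 0.2042]
tool_rot: [-0.165, -0.688, 0.688, 0.164]
ft_force: [0.7, -0.4, 0.0]
grip_width: 0.0412
```

```bash
python3 snap.py w18
```

```text
16.4333 [ 0.49535518 -0.00628322  0.20415692] [ 0.69 -0.4   0.02] 0.04120664977907053 [-0.015  0.039 -0.069 -0.004 -0.026 -0.001]
```

View pics/w18.png

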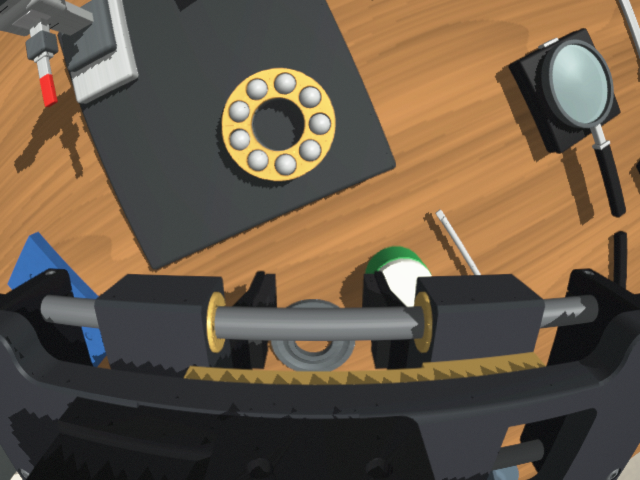

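```bash
python3 - <<'E'
from rig import robot
from h import *
plan(robot,[.49,.06,.2],90,n=5)
E
```

```text
N 5 d [-0.007  0.067 -0.004] rotdeg [ -0.  -26.9  -0.1]
[0.073, 0.008, -0.113, -0.0, -0.03, -0.0]
[0.062, 0.008, -0.119, -0.0, -0.03, -0.0]
[0.051, 0.008, -0.125, -0.0, -0.03, -0.0]
[0.039, 0.008, -0.129, -0.0, -0.03, -0.0]
[0.027, 0.008, -0.132, -0.0, -0.03, -0.0]
```

Emit:
play_rows([
  [0.5, 0.07, 0.01, -0.115, 0, -0.03, 0],
  [0.5, 0.06, 0.01, -0.12, 0, -0.03, 0],
  [0.5, 0.05, 0.01, -0.125, 0, -0.03, 0],
  [0.5, 0.04, 0.01, -0.13, 0, -0.03, 0],
  [0.5, 0.03, 0, -0.13, 0, -0.03, 0],
  [0.5, 0, 0, 0, 0, 0, 0],
  [0.5, 0, 0, 0, 0, 0, 0],
  [0.5, 0, 0, 0, 0, 0, 0],
])

```text
time: 17.15
position: [0.491, 0.0591, 0.1989]
tool_rot: [-0.001, -0.707, 0.707, 0.0]
ft_force: [0.4, 0.1, -0.2]
grip_width: 0.0439
```

```bash
python3 snap.py w19
```

```text
17.15 [0.49097648 0.05911414 0.19891486] [ 0.41  0.13 -0.16] 0.04391251191396381 [-0.009 -0.002  0.006  0.002  0.001 -0.006]
```

Emit:
play_rows([
  [0.5, -0.2, -0.1, 0, 0, 0, 0],
  [0.5, -0.3, -0.1, 0, 0, 0, 0],
  [0.5, -0.3, -0.1, 0, 0, 0, 0],
  [0.5, -0.2, 0, 0, 0, 0, 0],
  [0.5, 0, 0, 0, 0, 0, 0],
  [0.5, 0, 0, 0, 0, 0, 0],
  [0.5, 0, 0, 0, 0, 0, 0],
])

```text
time: 17.78
position: [0.5886, 0.0594, 0.2282]
tool_rot: [-0.001, 0.707, -0.707, -0.001]
ft_force: [-0.1, 0.6, -0.7]
grip_width: 0.0435
```

```bash
python3 snap.py w20
```

```text
17.7833 [0.58864155 0.05941217 0.22824671] [-0.1   0.55 -0.71] 0.04350935404425846 [ 0.006 -0.01   0.022  0.001 -0.003 -0.001]
```

View pics/w19.png

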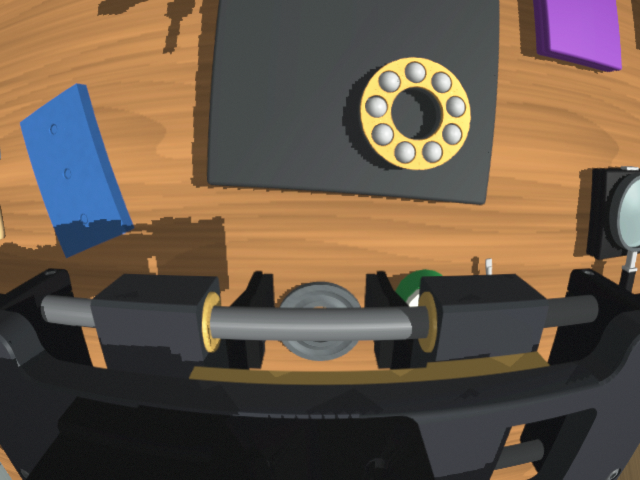

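View pics/w20.png

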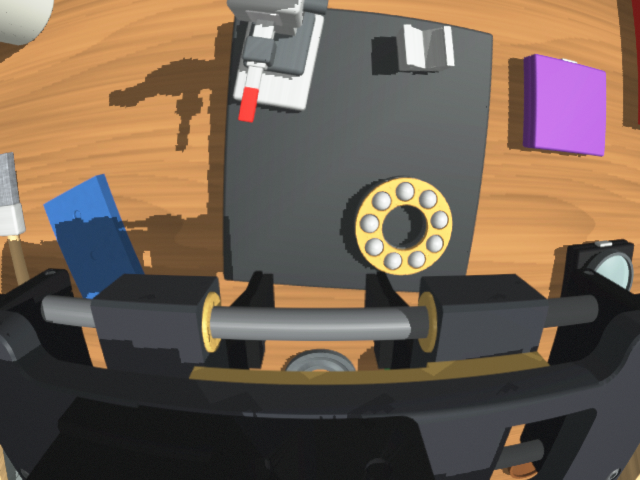

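Emit:
play_rows([
  [0.5, 0.02, 0, 0.2, 0, 0, 0],
  [0.5, 0.02, 0.1, 0.2, 0, 0, 0],
  [0.5, 0.02, 0.3, 0.2, 0, 0, 0],
  [0.5, 0.02, 0.3, 0, 0, 0, 0],
  [0.5, 0, 0.25, 0, 0, 0, 0],
  [0.5, 0, 0, 0, 0, 0, 0],
  [0.5, 0, 0, 0, 0, 0, 0],
  [0.5, 0, 0, 0, 0, 0, 0],
])

```text
time: 18.5
position: [0.5824, 0.0, 0.1352]
tool_rot: [-0.0, -0.707, 0.707, -0.001]
ft_force: [1.1, 0.0, 0.8]
grip_width: 0.0432
```

```bash
python3 snap.py w21;python3 - <<'E'
from h import *
crop('pics/w15.png','pics/c15.png',0,60,160,140,5)
crop('pics/w18.png','pics/c18.png',20,30,160,140,5)
crop('pics/w20.png','pics/c20.png',200,0,160,140,5)
E
```

```text
18.5 [5.82396192e-01 5.74025606e-06 1.35162730e-01] [1.08 0.03 0.84] 0.04318142094514204 [ 0.006 -0.02  -0.022 -0.002 -0.005 -0.001]
```

View pics/w21.png

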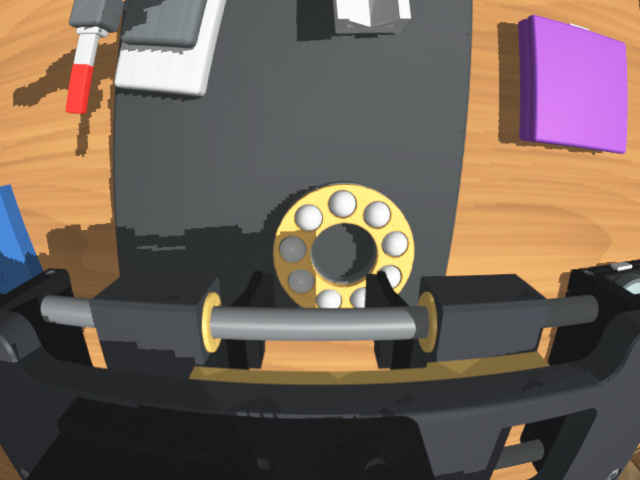

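View pics/c15.png

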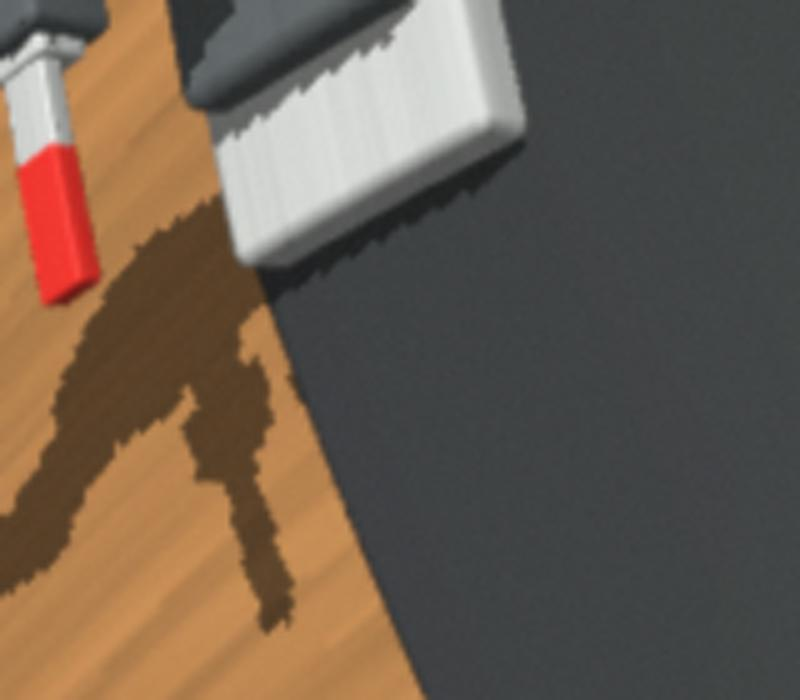

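View pics/c18.png

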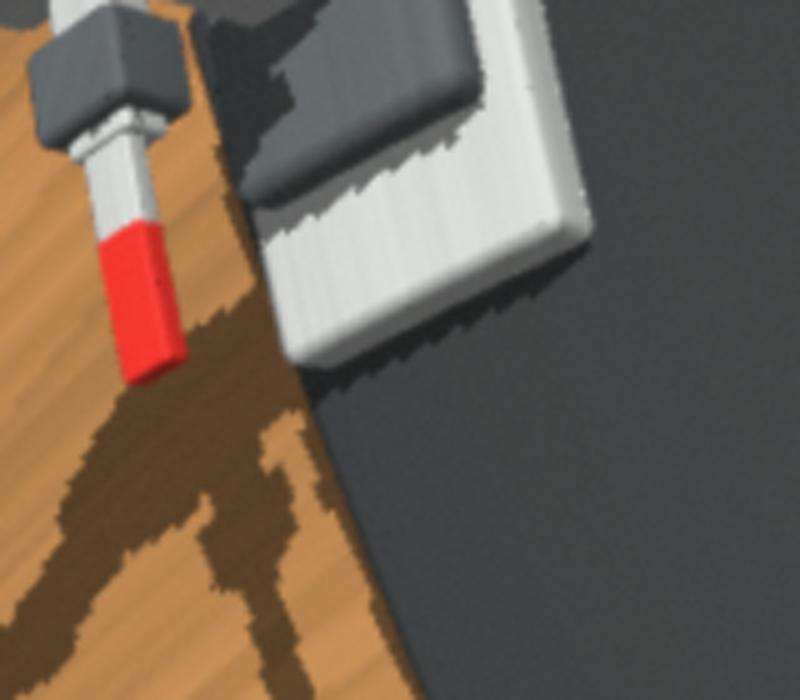

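View pics/c20.png

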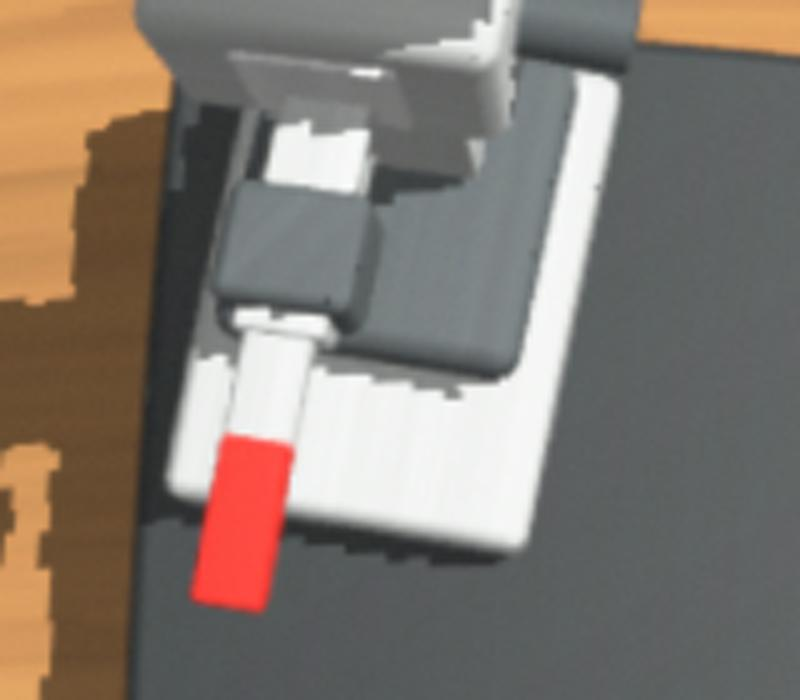

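```bash
python3 - <<'E'
from h import *
crop('pics/w15.png','pics/c15.png',0,85,40,45,14)
crop('pics/w18.png','pics/c18.png',30,70,40,45,14)
crop('pics/w20.png','pics/c20.png',230,80,40,45,14)
crop('pics/w21.png','pics/c21.png',55,60,50,60,12)
a=[cv2.copyMakeBorder(cv2.imread(f'pics/c{n}.png')[:630,:560],0,0,0,4,0) for n in (15,18,20)]
cv2.imwrite('pics/c3.png',cv2.resize(np.hstack(a),None,fx=.47,fy=.47) if 0 else np.hstack(a)[:, :])
E
```

```text
(no output)
```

View pics/c15.png

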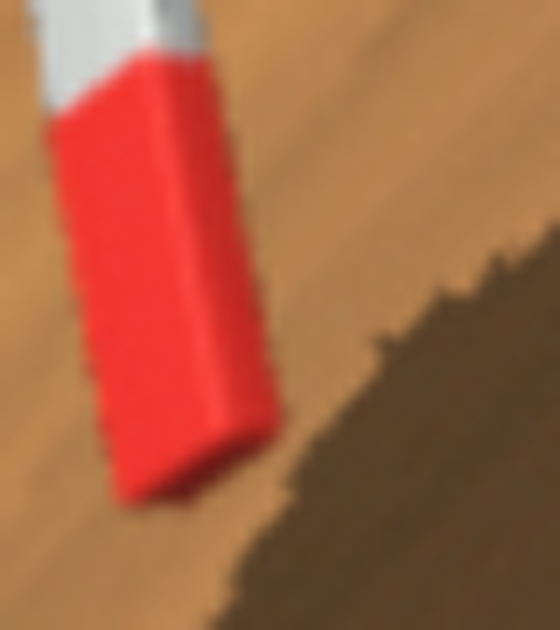

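View pics/c18.png

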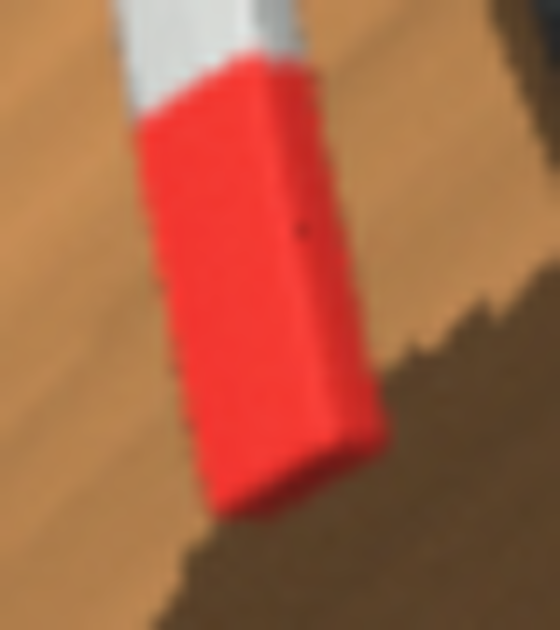

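View pics/c20.png

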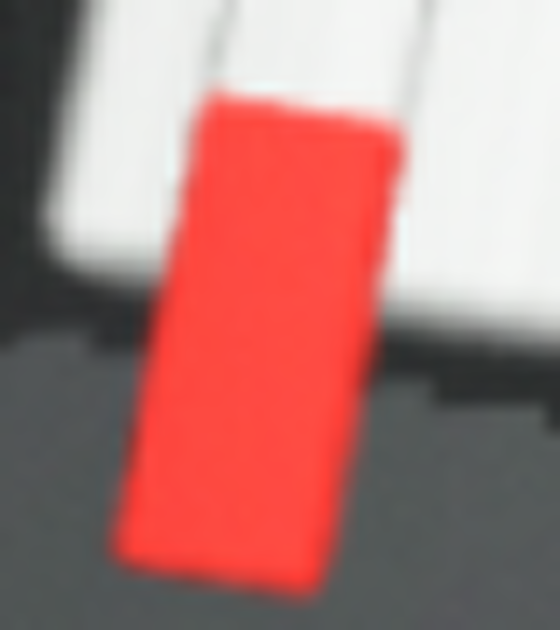

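View pics/c21.png

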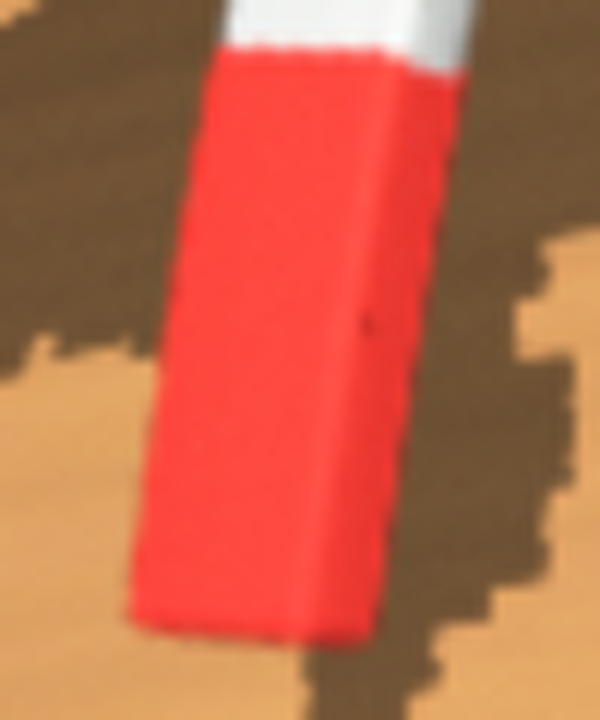

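```bash
cat > tip.py <<'E'
from h import *
import pickle
from scipy.optimize import least_squares
C=np.array([.5834,-.0155]);A=83.2
def ballc(n,p):
    im=cv2.cvtColor(cv2.imread(f'pics/{n}.png'),cv2.COLOR_BGR2HSV)
    out=[]
    for k in range(9):
        X=np.array([C[0]+.032*np.cos(np.radians(A+40*k)),C[1]+.032*np.sin(np.radians(A+40*k)),.054])
        u,v=proj(p,X,True)
        if v>268: continue
        rr=.0095/np.linalg.norm(np.array(X)-(-cv2.Rodrigues(p['rvec'])[0].T@p['tvec']))*371*1.25
        m=np.zeros(im.shape[:2],bool);yy,xx=np.mgrid[:480,:640]
        m=((xx-u)**2+(yy-v)**2<rr**2)&(im[:,:,1]<60)&(im[:,:,2]>85)
        ys,xs=np.nonzero(m)
        if len(xs)>80: out.append((X,np.array([xs.mean(),ys.mean()]),len(xs)))
    return out
V={'w15':(0,85,14,(118,500),(215,437)),'w18':(30,70,14,(208,515),(328,445)),'w20':(230,80,14,(110,560),(305,597)),'w21':(55,60,12,(133,627),(300,637))}
g=lambda x0,y0,s,c:np.array([(c[0]+.5)/s-.5+x0,(c[1]+.5)/s-.5+y0])
if __name__=="__main__":
    L=[];Rr=[];raw=[];rawR=[]
    for n,(x0,y0,s,l,r) in V.items():
        p=pickle.load(open(f'pics/{n}.pkl','rb'))
        bs=ballc(n,p)
        def sh(b):
            q=dict(p);Rm=cv2.Rodrigues(p['rvec'])[0];q['tvec']=np.asarray(p['tvec'])-Rm@b;return q
        f=least_squares(lambda b:np.concatenate([proj(sh(b),X,True)-c for X,c,_ in bs]),[0,0,0])
        print(n,len(bs),'bias',f.x.round(4),'rms',np.sqrt(np.mean(f.fun**2)).round(2))
        q=sh(f.x)
        L.append((q,*g(x0,y0,s,l),True));Rr.append((q,*g(x0,y0,s,r),True))
        raw.append((p,*g(x0,y0,s,l),True));rawR.append((p,*g(x0,y0,s,r),True))
    for nm,o in(('L',L),('R',Rr),('rawL',raw),('rawR',rawR)):
        X=tri(o);print(nm,X.round(4),'res',[ (proj(a[0],X,True)-a[1:3]).round(1).tolist() for a in o])
E
python3 tip.py
```

```text
w15 9 bias [-0.0002 -0.0008  0.002 ] rms 0.9
w18 9 bias [-0.0001 -0.0001  0.0001] rms 0.09
w20 9 bias [-0.0003  0.0001 -0.001 ] rms 0.07
w21 5 bias [-0.0003  0.     -0.0007] rms 0.09
L [0.6722 0.1092 0.1349] res [[1.0, 0.6], [-0.1, -0.3], [0.7, -0.3], [-2.1, -0.4]]
R [0.6702 0.1006 0.1355] res [[1.1, 0.1], [-0.3, -0.5], [0.3, -0.4], [-1.8, 0.6]]
rawL [0.6725 0.1098 0.1338] res [[0.2, 0.3], [0.2, -0.1], [0.3, -0.1], [-0.8, -0.3]]
rawR [0.6705 0.1011 0.1345] res [[0.3, -0.2], [-0.0, -0.2], [-0.1, -0.2], [-0.6, 0.7]]
```

```bash
cat > tip2.py <<'E'
from tip import *
V2={'w15':(0,85,14,(280,427)),'w18':(30,70,14,(387,438)),'w21':(55,60,12,(374,640))}
if __name__=="__main__":
    for mode in ('raw','bias','biasxy'):
        L=[];Rr=[];B=[]
        for n,(x0,y0,s,l,r) in V.items():
            p=pickle.load(open(f'pics/{n}.pkl','rb'))
            bs=ballc(n,p)
            if n=='w15': bs=[b for i,b in enumerate(bs) if i!=4]
            def sh(b):
                if len(b)==2:b=[*b,0]
                q=dict(p);Rm=cv2.Rodrigues(p['rvec'])[0];q['tvec']=np.asarray(p['tvec'])-Rm@np.array(b);return q
            f=least_squares(lambda b:np.concatenate([proj(sh(b),X,True)-c for X,c,_ in bs]),[0,0,0] if mode=='bias' else [0,0])
            q=p if mode=='raw' else sh(f.x)
            print(mode,n,f.x.round(4),np.sqrt(np.mean(f.fun**2)).round(2))
            L.append((q,*g(x0,y0,s,l),True));Rr.append((q,*g(x0,y0,s,r),True))
            if n in V2: B.append((q,*g(*V2[n]),True))
        for nm,o in(('L',L),('R',Rr),('BR',B)):
            X=tri(o);print(nm,X.round(4),'res',[ (proj(a[0],X,True)-a[1:3]).round(1).tolist() for a in o])
E
python3 tip2.py
```

```text
raw w15 [-0.0001 -0.0001] 0.12
raw w18 [-0.0001 -0.0001] 0.09
raw w20 [-0.0001  0.0003] 0.11
raw w21 [-0.0001  0.0001] 0.14
L [0.6725 0.1098 0.1338] res [[0.2, 0.3], [0.2, -0.1], [0.3, -0.1], [-0.8, -0.3]]
R [0.6705 0.1011 0.1345] res [[0.3, -0.2], [-0.0, -0.2], [-0.1, -0.2], [-0.6, 0.7]]
BR [0.6708 0.1008 0.13  ] res [[0.2, -0.1], [-0.0, -0.1], [-0.3, 0.1]]
bias w15 [-0.0001 -0.0001 -0.0003] 0.12
bias w18 [-0.0001 -0.0001  0.0001] 0.09
bias w20 [-0.0003  0.0001 -0.001 ] 0.07
bias w21 [-0.0003  0.     -0.0007] 0.09
L [0.6722 0.1096 0.1339] res [[0.2, 0.4], [0.5, -0.1], [0.5, -0.3], [-1.3, -0.4]]
R [0.6703 0.1009 0.1345] res [[0.3, -0.1], [0.3, -0.2], [0.1, -0.4], [-1.0, 0.6]]
BR [0.6704 0.1003 0.1303] res [[0.1, -0.1], [0.3, -0.1], [-0.7, 0.1]]
biasxy w15 [-0.0001 -0.0001] 0.12
biasxy w18 [-0.0001 -0.0001] 0.09
biasxy w20 [-0.0001  0.0003] 0.11
biasxy w21 [-0.0001  0.0001] 0.14
L [0.6725 0.1101 0.1335] res [[0.2, 0.5], [0.1, 0.1], [0.5, -0.3], [-0.7, -0.5]]
R [0.6705 0.1014 0.1342] res [[0.3, -0.0], [-0.1, -0.1], [0.1, -0.3], [-0.4, 0.5]]
BR [0.6707 0.1008 0.13  ] res [[0.1, -0.0], [-0.1, -0.0], [-0.1, 0.1]]
```

Emit:
play_rows([
  [0.5, 0, -0.3, 0, 0, 0, 0],
  [0.5, 0.1, -0.3, 0.1, 0, 0, 0],
  [0.5, 0.2, -0.1, 0.3, 0, 0, 0],
  [0.5, 0.2, 0, 0.34, 0, 0, 0],
  [0.5, 0.2, 0, 0.34, 0, 0, 0],
  [0.5, 0.2, 0, 0.34, 0, 0, 0],
  [0.5, 0.2, 0, 0.34, 0, 0, 0],
  [0.5, 0.2, 0, 0.34, 0, 0, 0],
  [0.5, 0.2, 0, 0.34, 0, 0, 0],
  [0.5, 0.2, 0, 0.34, 0, 0, 0],
  [0.5, 0, 0, 0.2, 0, 0, 0],
  [0.5, 0, 0, 0, 0, 0, 0],
])

```text
time: 19.55
position: [0.413, -0.3039, 0.2065]
tool_rot: [-0.003, -0.705, 0.71, -0.001]
ft_force: [0.8, 0.0, 1.2]
grip_width: 0.0432
```

Emit:
play_rows([
  [0.5, 0, 0, 0, 0, 0, 0],
  [0.5, 0, 0, 0, 0, 0, 0],
  [0.5, 0, 0, 0, 0, 0, 0],
])

```text
time: 19.8
position: [0.4127, -0.2967, 0.2046]
tool_rot: [-0.001, 0.707, -0.707, 0.001]
ft_force: [0.1, 0.4, 0.9]
grip_width: 0.0437
```

```bash
python3 snap.py w22; python3 - <<'E'
from h import *
crop('pics/w22.png','pics/w22c.png',240,60,160,220,3.6)
E
```

```text
19.8 [ 0.41269271 -0.29670788  0.20459081] [0.12 0.41 0.9 ] 0.04372338412731978 [ 0.007  0.008  0.002 -0.004 -0.002 -0.003]
```

View pics/w22.png

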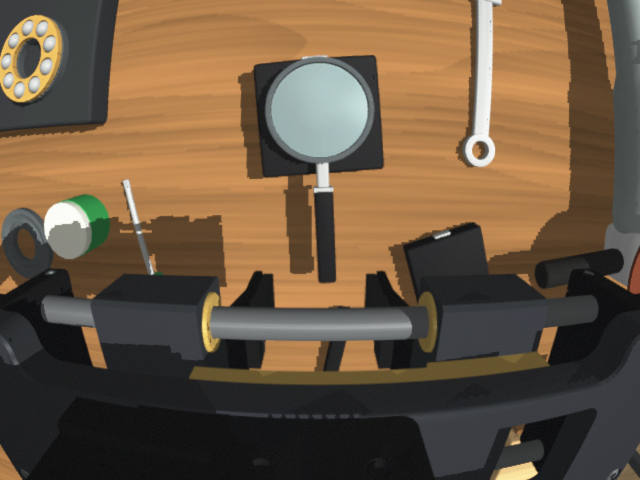

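View pics/w22c.png

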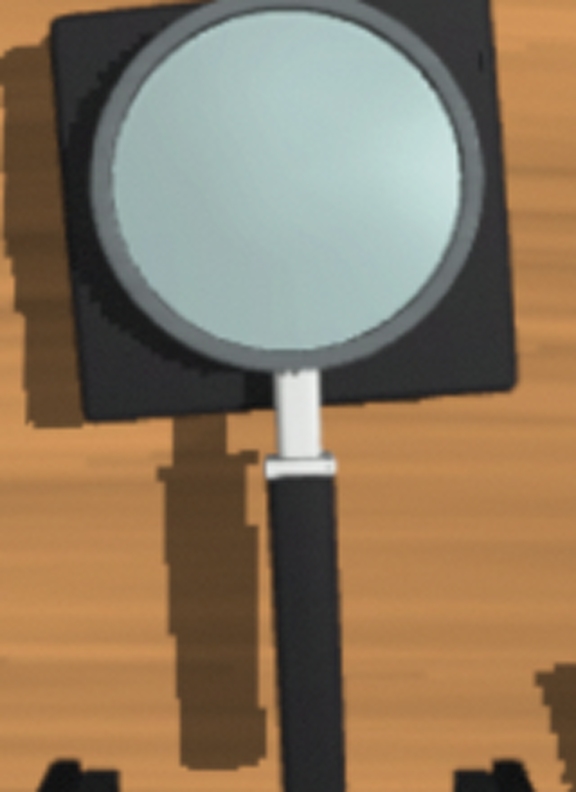

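```bash
python3 - <<'E'
from h import *
import pickle
from rig import robot
p=pickle.load(open('pics/w22.pkl','rb'))
g=lambda c:(240+(c[0]+.5)/3.6-.5,60+(c[1]+.5)/3.6-.5)
rim=[onz(p,*q,.040,True) for q in [g((90,180)),g((484,180)),g((287,372)),(320,57),g((140,300)),g((440,300))]]
from scipy.optimize import least_squares
f=least_squares(lambda t:[np.hypot(r[0]-t[0],r[1]-t[1])-t[2] for r in rim],[.5,-.295,.044]);print('rim',f.x,f.fun.round(4))
a=onz(p,*g((300.5,475)),.040,True);b=onz(p,*g((315,785)),.040,True);e=onz(p,326,281,.040,True)
print(a,b,e,np.degrees(np.arctan2(a[1]-b[1],a[0]-b[0])), np.linalg.norm(f.x[:2]-a[:2]),np.linalg.norm(f.x[:2]-e[:2]))
yaw=np.arctan2(f.x[1]-b[1],f.x[0]-b[0]);print(np.degrees(yaw))
gp=f.x[:2]-.088*np.array([np.cos(yaw),np.sin(yaw)]);print('grip',gp)
plan(robot,[*gp,.09],90+np.degrees(yaw))
E
```

```text
rim [ 0.50739184 -0.29686782  0.04347659] [ 0.0007  0.0002  0.0002 -0.0003 -0.0007 -0.    ]
[ 0.44029162 -0.29998919  0.04      ] [ 0.3650808  -0.30404618  0.04      ] [ 0.36196378 -0.30308852  0.04      ] 3.087635998700994 0.06717277845212852 0.1455610445547255
2.887628672012891
grip [ 0.41950357 -0.30130102]
N 3 d [ 0.0068 -0.0047 -0.1144] rotdeg [ 0.  -2.7 -0. ]
[-0.023, 0.381, 0.016, 0.0, -0.005, -0.0]
[-0.022, 0.381, 0.016, 0.0, -0.005, -0.0]
[-0.022, 0.381, 0.016, 0.0, -0.005, -0.0]
```

```bash
python3 - <<'E'
from h import *
import pickle
p=pickle.load(open('pics/w22.pkl','rb'))
print(onz(p,338,308,.015,True),onz(p,405,245,.02,True),onz(p,418,300,.02,True))
T=None
E
```

```text
[ 0.32318639 -0.31563512  0.015     ] [ 0.38898795 -0.37578265  0.02      ] [ 0.33300386 -0.39351542  0.02      ]
```

Clear. Move above the handle, then down.

Emit:
play_rows([
  [0.5, -0.025, 0.25, 0.016, 0, -0.0055, 0],
  [0.5, -0.025, 0.3, 0.016, 0, -0.0055, 0],
  [0.5, -0.02, 0.3, 0.016, 0, -0.005, 0],
  [0.5, 0, 0.25, 0, 0, 0, 0],
  [0.5, 0, 0, 0, 0, 0, 0],
  [0.5, 0, 0, 0, 0, 0, 0],
  [0.5, 0, 0, 0, 0, 0, 0],
])

```text
time: 20.43
position: [0.4202, -0.3027, 0.095]
tool_rot: [0.018, -0.707, 0.707, -0.019]
ft_force: [0.5, -0.5, 0.4]
grip_width: 0.0434
```

```bash
python3 snap.py w23; python3 - <<'E'
from h import *
from rig import robot
plan(robot,[.4195,-.3013,.039],92.95,n=1)
E
```

```text
20.4333 [ 0.42017915 -0.30272679  0.09497061] [ 0.51 -0.5   0.39] 0.043393285894381864 [-0.007 -0.024 -0.012  0.001 -0.005 -0.   ]
N 1 d [-0.0009  0.0019 -0.0565] rotdeg [-0.1  0.1 -0.1]
[0.009, 0.565, -0.02, -0.001, 0.0, -0.001]
```

View pics/w23.png

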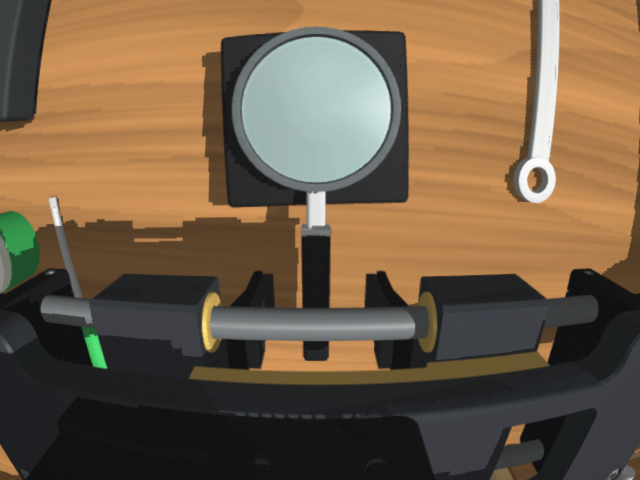

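Emit:
play_rows([
  [0.5, 0, 0.15, -0.013, 0, 0, 0],
  [0.5, 0, 0.2, 0, 0, 0, 0],
  [0.5, 0, 0.15, 0, 0, 0, 0],
  [0.5, 0, 0.05, 0, 0, 0, 0],
  [0.5, 0, 0, 0, 0, 0, 0],
  [0.5, 0, 0, 0, 0, 0, 0],
  [0.5, 0, 0, 0, 0, 0, 0],
])

```text
time: 21.07
position: [0.4201, -0.3023, 0.0403]
tool_rot: [0.018, -0.706, 0.708, -0.019]
ft_force: [-0.4, 0.7, -0.7]
grip_width: 0.0438
```

```bash
python3 snap.py w24; python3 -c "
from h import crop
crop('pics/w24.png','pics/w24c.png',220,200,200,180,4)"
```

```text
21.0667 [ 0.42006415 -0.3023195   0.04034933] [-0.39  0.66 -0.73] 0.043782800977886935 [ 0.002  0.    -0.     0.    -0.002  0.   ]
```

View pics/w24c.png

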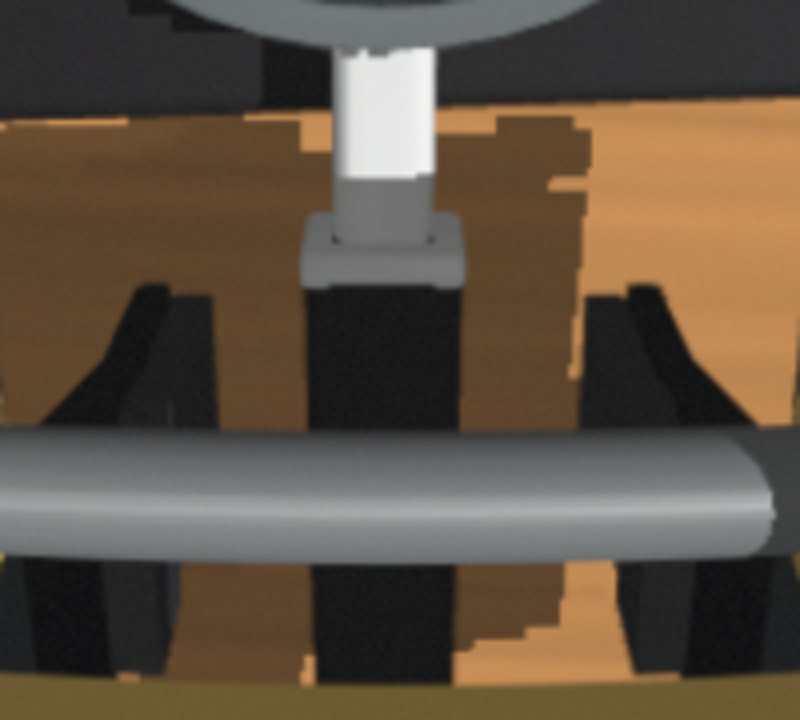

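Emit:
play_rows([
  [0.5, 0, 0.012, -0.015, 0, 0, 0],
  [0.5, 0, 0, 0, 0, 0, 0],
  [0.4, 0, 0, 0, 0, 0, 0],
  [0.3, 0, 0, 0, 0, 0, 0],
  [0.2, 0, 0, 0, 0, 0, 0],
  [0, 0, 0, 0, 0, 0, 0],
  [0, 0, 0, 0, 0, 0, 0],
  [0, 0, 0, 0, 0, 0, 0],
  [0, 0, 0, 0, 0, 0, 0],
  [0, 0, 0, 0, 0, 0, 0],
], grip_force=50)

```text
time: 21.95
position: [0.4193, -0.3002, 0.0378]
tool_rot: [0.018, -0.707, 0.707, -0.018]
ft_force: [0.2, -0.6, -0.4]
grip_width: 0.0148
```

```bash
python3 snap.py w25
```

```text
21.95 [ 0.41931701 -0.30021908  0.03777447] [ 0.25 -0.57 -0.35] 0.01484683860143094 [-0.     0.    -0.002 -0.001  0.    -0.   ]
```

View pics/w25.png

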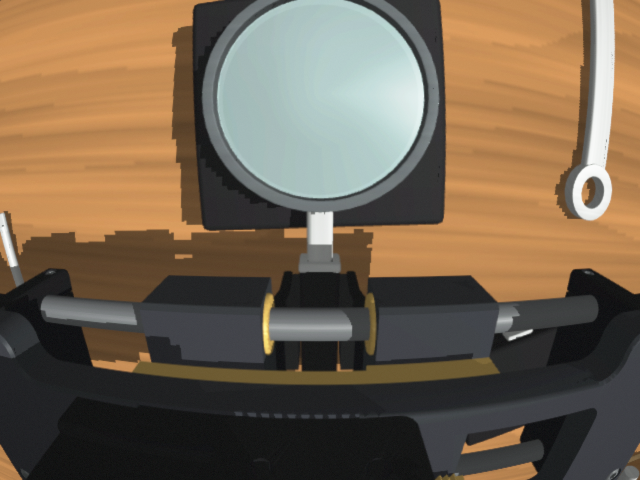

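Emit:
play_rows([
  [0, 0, -0.05, 0, 0, 0, 0],
  [0, 0, -0.1, 0, 0, 0, 0],
  [0, 0, -0.2, 0, 0, 0, 0],
  [0, 0, -0.3, 0, 0, 0, 0],
  [0, 0, -0.3, 0, 0, 0, 0],
  [0, 0, -0.3, 0, 0, 0, 0],
  [0, 0, -0.2, 0, 0, 0, 0],
  [0, 0, -0.1, 0, 0, 0, 0],
  [0, 0, 0, 0, 0, 0, 0],
  [0, 0, 0, 0, 0, 0, 0],
  [0, 0, 0, 0, 0, 0, 0],
])

```text
time: 22.92
position: [0.4184, -0.2992, 0.1916]
tool_rot: [-0.019, 0.708, -0.706, 0.017]
ft_force: [-0.2, 0.5, -2.4]
grip_width: 0.0152
```

```bash
python3 snap.py w26;  python3 -c "
import cv2
from rig import eyes,robot
for n in ('top','scene'): cv2.imwrite(f'pics/{n}26.png',eyes.camera(n)[:,:,::-1])
from h import *
o=robot.get_obs();print(o['moment'],o['ft_force'])
plan(robot,[.4955,-.0155,.19],90,n=10)
crop('pics/w26.png','pics/w26c.png',180,0,270,290,2.6)"
```

```text
22.9167 [ 0.41842417 -0.29920721  0.19157357] [-0.17  0.49 -2.45] 0.015201473272539637 [-0.001  0.017  0.005 -0.001  0.001  0.001]
[-0.01579441  0.17635585 -0.0448468 ] [ 0.47889993 -0.23174486 -3.29608879]
N 10 d [ 0.0769  0.2839 -0.0013] rotdeg [0.2 2.9 0.1]
[-0.091, 0.002, -0.28, 0.0, 0.002, 0.0]
[-0.09, 0.002, -0.28, 0.0, 0.002, 0.0]
[-0.089, 0.002, -0.281, 0.0, 0.002, 0.0]
[-0.087, 0.002, -0.281, 0.0, 0.002, 0.0]
[-0.086, 0.002, -0.281, 0.0, 0.002, 0.0]
[-0.084, 0.002, -0.282, 0.0, 0.002, 0.0]
[-0.083, 0.002, -0.282, 0.0, 0.002, 0.0]
[-0.081, 0.001, -0.283, 0.0, 0.002, 0.0]
[-0.08, 0.001, -0.283, 0.0, 0.002, 0.0]
[-0.078, 0.001, -0.284, 0.0, 0.002, 0.0]
```

View pics/w26.png

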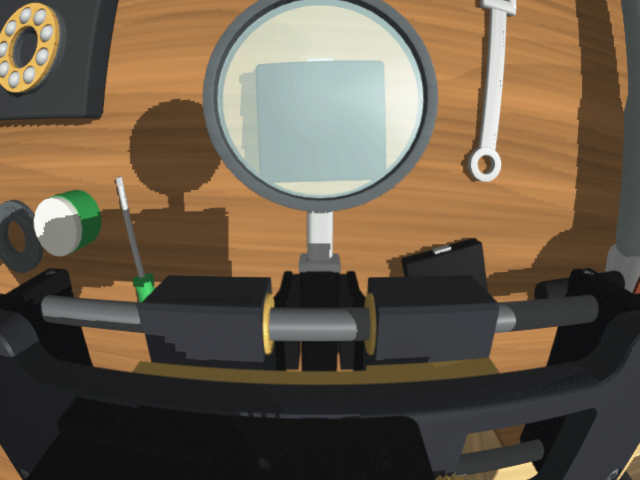

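View pics/scene26.png

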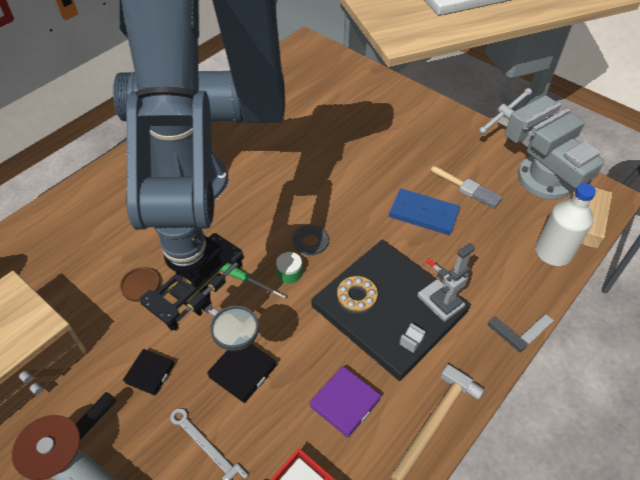

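Emit:
play_rows([
  [0, -0.02, 0, -0.08, 0, 0, 0],
  [0, -0.05, 0, -0.16, 0, 0, 0],
  [0, -0.07, 0, -0.26, 0, 0, 0],
  [0, -0.08, 0, -0.3, 0, 0, 0],
  [0, -0.09, 0, -0.32, 0, 0, 0],
  [0, -0.1, 0, -0.34, 0, 0, 0],
  [0, -0.1, 0, -0.34, 0, 0, 0],
  [0, -0.1, 0, -0.34, 0, 0, 0],
  [0, -0.1, 0, -0.3, 0, 0, 0],
  [0, -0.1, 0, -0.22, 0, 0, 0],
  [0, -0.08, 0, -0.12, 0, 0, 0],
  [0, 0, 0, -0.05, 0, 0, 0],
])

```text
time: 24.07
position: [0.4944, -0.0104, 0.1924]
tool_rot: [-0.019, 0.707, -0.707, 0.019]
ft_force: [0.5, -0.8, -2.2]
grip_width: 0.0157
```

Emit:
play_rows([
  [0, 0, 0, 0, 0, 0, 0],
  [0, 0, 0, 0, 0, 0, 0],
  [0, 0, 0, 0, 0, 0, 0],
  [0, 0, 0, 0, 0, 0, 0],
])

```text
time: 24.4
position: [0.4932, -0.0139, 0.1927]
tool_rot: [0.018, -0.707, 0.707, -0.017]
ft_force: [-0.5, -0.1, -2.5]
grip_width: 0.0154
```

```bash
python3 snap.py w27;  python3 -c "
from rig import robot
from h import *
print(R.from_quat(robot.get_obs()['tool_rot']).as_matrix().round(4))
plan(robot,[.4955,-.020,.137],92.95,n=4)
"
```

```text
24.4 [ 0.4932315  -0.01385637  0.19268331] [-0.49 -0.08 -2.54] 0.015426159032060908 [-0.002 -0.001 -0.004  0.003 -0.002  0.002]
[[-9.988e-01 -4.000e-04  4.960e-02]
 [-4.960e-02 -0.000e+00 -9.988e-01]
 [ 4.000e-04 -1.000e+00  0.000e+00]]
N 4 d [ 0.0022 -0.0061 -0.0558] rotdeg [-0.  -0.1  0. ]
[-0.005, 0.139, 0.016, -0.0, -0.0, 0.0]
[-0.005, 0.139, 0.016, -0.0, -0.0, 0.0]
[-0.005, 0.139, 0.016, -0.0, -0.0, 0.0]
[-0.005, 0.139, 0.016, -0.0, -0.0, 0.0]
```

View pics/w27.png

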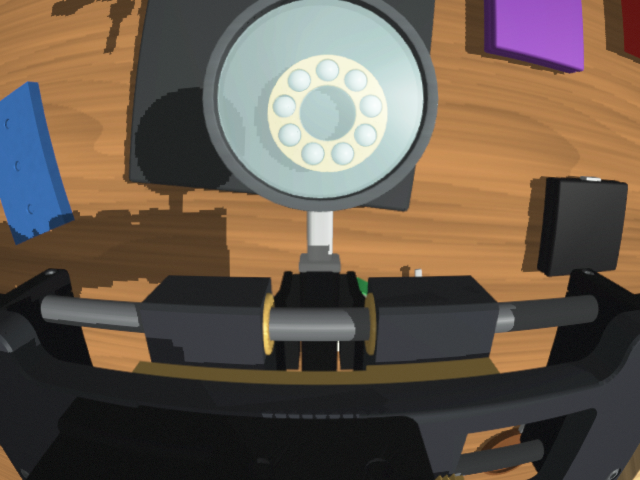

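```bash
python3 -c "
from h import *
for n in ('w25','w27'): crop(f'pics/{n}.png',f'pics/{n}r.png',195,0,255,220,3)
"
```

```text
(no output)
```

View pics/w25r.png

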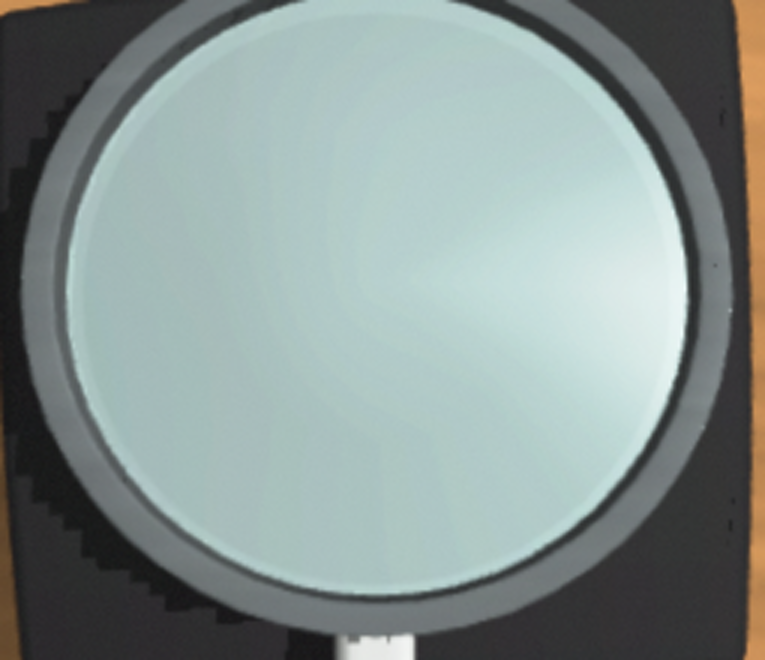

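View pics/w27r.png

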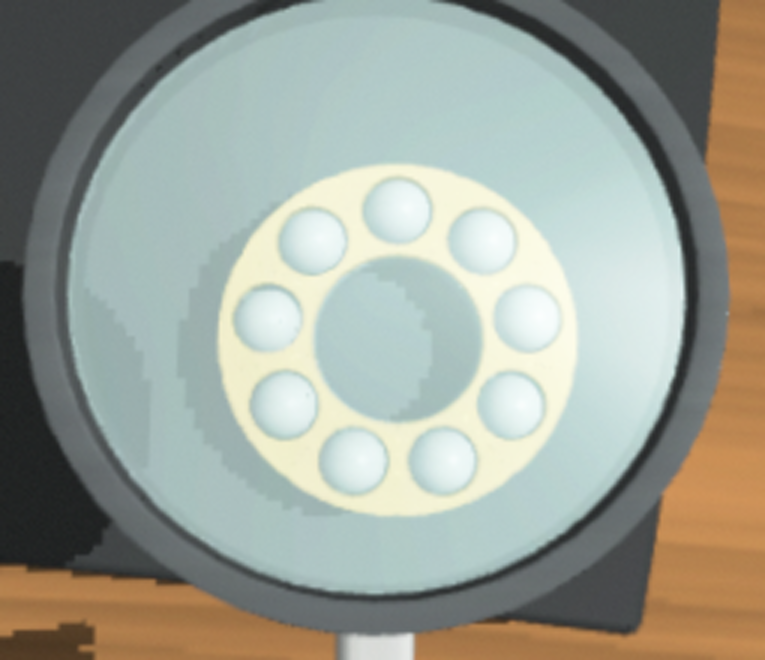

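```bash
cat > lens.py <<'E'
from h import *
import pickle
from scipy.optimize import least_squares
def lens(n,x0,y0,s,l,r,b,Rr=.044,tilt=0):
    p=pickle.load(open(f'pics/{n}.pkl','rb'))
    g=lambda c:np.array([(c[0]+.5)/s-.5+x0,(c[1]+.5)/s-.5+y0])
    L,Rt,B=g(l),g(r),g(b)
    a=np.linspace(0,2*np.pi,721)
    def f(t):
        P=np.array([proj(p,[t[0]+Rr*np.cos(x),t[1]+Rr*np.sin(x),t[2]-tilt*Rr*np.cos(x)],True) for x in a])
        return [P[:,0].min()-L[0],P[:,0].max()-Rt[0],P[:,1].max()-B[1]]
    c,_=ray(p,*g(((l[0]+r[0])/2,l[1])),True)
    z0=c[2]-.136
    st=onz(p,*g(((l[0]+r[0])/2,(l[1]+b[1])/2-50)),z0,True)
    t=least_squares(f,[st[0]+.02,st[1],z0],x_scale=.01,diff_step=1e-3).x
    print(n,'rim-top centre',t.round(4),'below cam',(c[2]-t[2]).round(4))
    return t
if __name__=="__main__":
    for tl in (0,.012):
        lens('w25',195,0,3,(22,297),(732,297),(377,635),tilt=tl)
        lens('w27',195,0,3,(24,297),(729,297),(377,633),tilt=tl)
E
python3 lens.py
```

```text
w25 rim-top centre [ 0.5079 -0.2962  0.0381] below cam 0.136
w27 rim-top centre [ 0.5819 -0.01    0.1919] below cam 0.1371
w25 rim-top centre [ 0.508  -0.2962  0.0381] below cam 0.136
w27 rim-top centre [ 0.582  -0.01    0.1919] below cam 0.1371
```

Emit:
play_rows([
  [0, -0.003, 0.05, 0.014, 0, 0, 0],
  [0, -0.003, 0.1, 0.014, 0, 0, 0],
  [0, -0.003, 0.15, 0.014, 0, 0, 0],
  [0, -0.003, 0.15, 0.014, 0, 0, 0],
  [0, 0, 0.07, 0, 0, 0, 0],
  [0, 0, 0.03, 0, 0, 0, 0],
  [0, 0, 0, 0, 0, 0, 0],
  [0, 0, 0, 0, 0, 0, 0],
  [0, 0, 0, 0, 0, 0, 0],
  [0, 0, 0, 0, 0, 0, 0],
])

```text
time: 25.28
position: [0.4956, -0.0185, 0.1385]
tool_rot: [0.018, -0.707, 0.707, -0.019]
ft_force: [-0.5, -0.6, -0.7]
grip_width: 0.0154
```

```bash
python3 snap.py w28;  python3 -c "
import cv2
from rig import eyes,robot
for n in ('top','scene'): cv2.imwrite(f'pics/{n}28.png',eyes.camera(n)[:,:,::-1])
from h import *
crop('pics/w28.png','pics/w28r.png',195,0,255,220,3)
crop('pics/scene28.png','pics/s28.png',290,210,200,150,4)
crop('pics/top28.png','pics/t28.png',260,110,120,120,5)
"
```

```text
25.2833 [ 0.49562684 -0.01854079  0.1384986 ] [-0.49 -0.55 -0.74] 0.015409547185464088 [ 0.001 -0.001  0.002 -0.001 -0.002 -0.   ]
```

View pics/w28r.png

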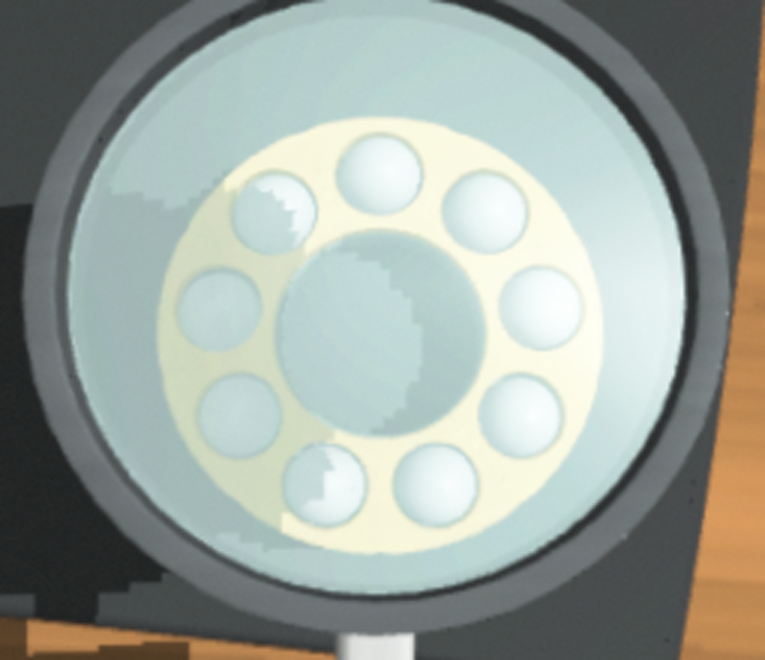

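View pics/s28.png

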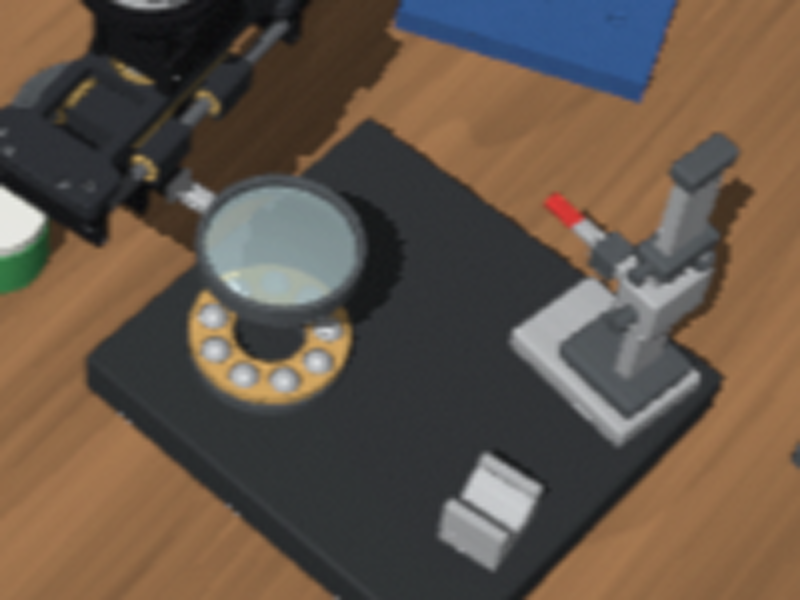

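View pics/t28.png

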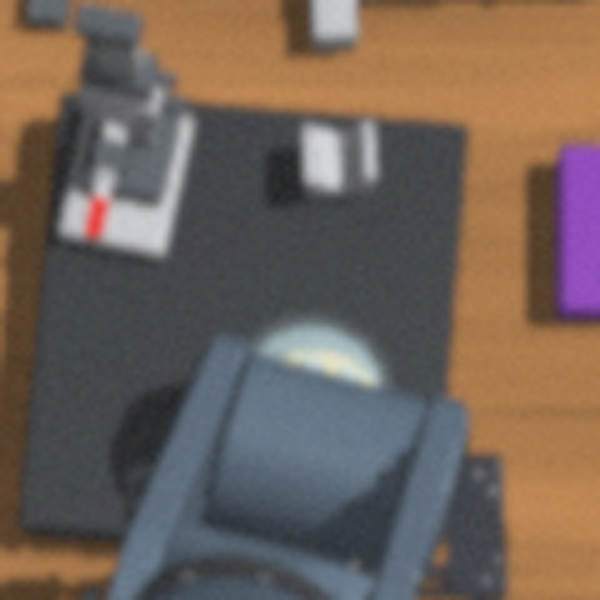

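```bash
python3 - <<'E'
from lens import *
from rig import eyes
lens('w28',195,0,3,(24,297),(729,297),(377,633))
S=eyes.camera_params('scene')
a=np.linspace(0,2*np.pi,361)
def el(c,pitch=0,h=(.007,-.007)):
    P=np.array([proj(S,[c[0]+.044*np.cos(x),c[1]+.044*np.sin(x),c[2]+d+.044*np.cos(x)*pitch]) for d in h for x in a])
    return ((np.r_[P.min(0),P.max(0)]-[290,210,290,210])*4).round(0)
print('obs',[197,174,367,325])
for c,pt in (([.5834,-.0155,.132],0),([.5834,-.0155,.129],0),([.5834,-.0155,.135],0),([.5834,-.0155,.132],-.03),([.5834,-.0155,.132],.03)): print(c,pt,el(c,pt))
for z in(.129,.132,.135):print('tip',z,((proj(S,[.6715,.1055,z])-[290,210])*4).round(0))
for X in ([.5834,-.0155,.057],): print('bearing',((proj(S,X)-[290,210])*4).round(0))
E
```

```text
w28 rim-top centre [ 0.5843 -0.0145  0.1379] below cam 0.1371
obs [197, 174, 367, 325]
[0.5834, -0.0155, 0.132] 0 [194. 175. 365. 329.]
[0.5834, -0.0155, 0.129] 0 [194. 178. 364. 332.]
[0.5834, -0.0155, 0.135] 0 [194. 171. 365. 325.]
[0.5834, -0.0155, 0.132] -0.03 [194. 174. 365. 330.]
[0.5834, -0.0155, 0.132] 0.03 [194. 176. 365. 328.]
tip 0.129 [550. 202.]
tip 0.132 [551. 198.]
tip 0.135 [552. 195.]
bearing [271. 330.]
```

Emit:
play_rows([
  [0, 0.004, 0.003, 0.005, 0, 0, 0],
  [0, 0.004, 0.003, 0.005, 0, 0, 0],
  [0, 0, 0, 0, 0, 0, 0],
  [0, 0, 0, 0, 0, 0, 0],
  [0, 0, 0, 0, 0, 0, 0],
  [0, 0, 0, 0, 0, 0, 0],
  [0, 0, 0, 0, 0, 0, 0],
  [0, 0, 0, 0, 0, 0, 0],
  [0, 0, 0, 0, 0, 0, 0],
  [0, 0, 0, 0, 0, 0, 0],
  [0, 0, 0, 0, 0, 0, 0],
  [0, 0, 0, 0, 0, 0, 0],
])

```text
time: 26.43
position: [0.4944, -0.0195, 0.1372]
tool_rot: [-0.018, 0.707, -0.707, 0.018]
ft_force: [-0.2, -0.3, -1.7]
grip_width: 0.0156
```

Emit:
play_rows([
  [0, 0, 0, 0, 0, 0, 0],
  [0, 0, 0, 0, 0, 0, 0],
  [0, 0, 0, 0, 0, 0, 0],
  [0, 0, 0, 0, 0, 0, 0],
  [0, 0, 0, 0, 0, 0, 0],
  [0, 0, 0, 0, 0, 0, 0],
  [0, 0, 0, 0, 0, 0, 0],
  [0, 0, 0, 0, 0, 0, 0],
  [0, 0, 0, 0, 0, 0, 0],
  [0, 0, 0, 0, 0, 0, 0],
  [0, 0, 0, 0, 0, 0, 0],
  [0, 0, 0, 0, 0, 0, 0],
])

```text
time: 27.43
position: [0.4944, -0.0195, 0.1372]
tool_rot: [-0.018, 0.707, -0.707, 0.018]
ft_force: [0.4, 0.7, -0.8]
grip_width: 0.0149
```

```bash
python3 snap.py w29;  python3 -c "
from h import *
crop('pics/w29.png','pics/w29r.png',195,0,255,220,3)
"
```

```text
27.4333 [ 0.49439335 -0.01949564  0.13721769] [ 0.36  0.71 -0.82] 0.014908637307650628 [ 0.001 -0.     0.    -0.    -0.001 -0.   ]
```

View pics/w29.png

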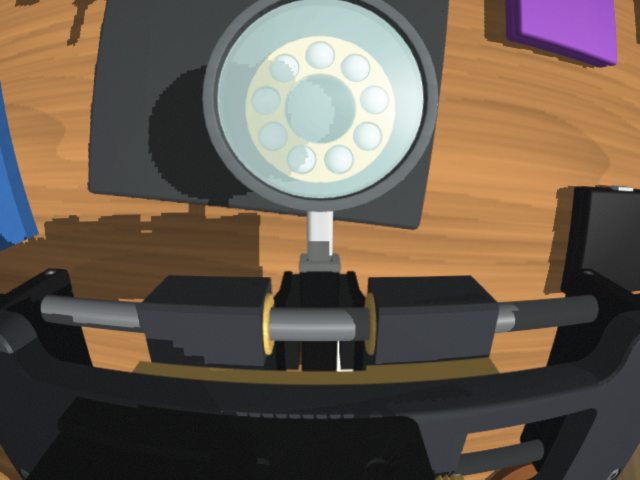

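View pics/w29r.png

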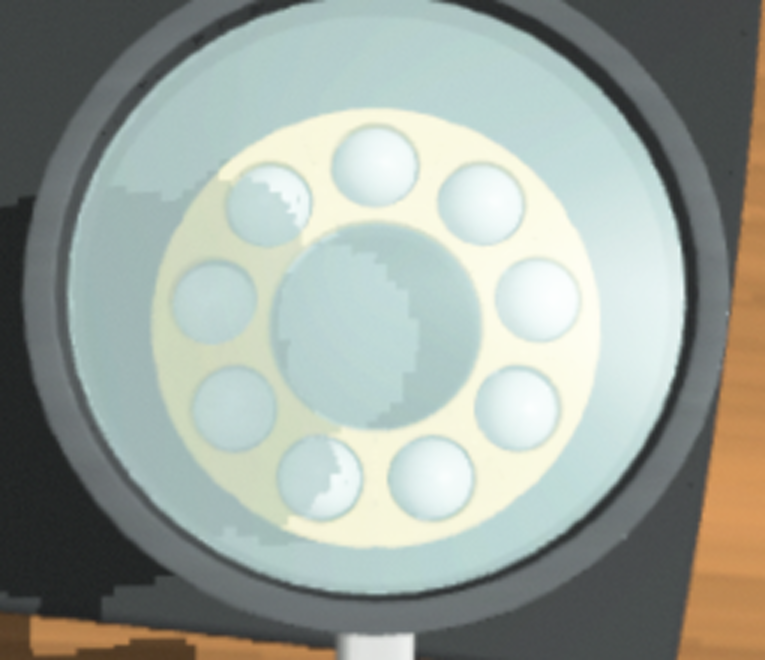

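Emit:
play_rows([
  [0, 0, 0, 0, 0, 0, 0],
  [0, 0, 0, 0, 0, 0, 0],
  [0, 0, 0, 0, 0, 0, 0],
  [0, 0, 0, 0, 0, 0, 0],
  [0, 0, 0, 0, 0, 0, 0],
  [0, 0, 0, 0, 0, 0, 0],
  [0, 0, 0, 0, 0, 0, 0],
  [0, 0, 0, 0, 0, 0, 0],
  [0, 0, 0, 0, 0, 0, 0],
  [0, 0, 0, 0, 0, 0, 0],
  [0, 0, 0, 0, 0, 0, 0],
  [0, 0, 0, 0, 0, 0, 0],
])

```text
time: 28.48
position: [0.4944, -0.0195, 0.1372]
tool_rot: [-0.018, 0.707, -0.707, 0.018]
ft_force: [0.2, -0.2, -2.2]
grip_width: 0.0151
```

Emit:
play_rows([
  [0, 0, 0, 0, 0, 0, 0],
  [0, 0, 0, 0, 0, 0, 0],
  [0, 0, 0, 0, 0, 0, 0],
  [0, 0, 0, 0, 0, 0, 0],
  [0, 0, 0, 0, 0, 0, 0],
  [0, 0, 0, 0, 0, 0, 0],
  [0, 0, 0, 0, 0, 0, 0],
  [0, 0, 0, 0, 0, 0, 0],
  [0, 0, 0, 0, 0, 0, 0],
  [0, 0, 0, 0, 0, 0, 0],
  [0, 0, 0, 0, 0, 0, 0],
  [0, 0, 0, 0, 0, 0, 0],
])

```text
time: 29.48
position: [0.4944, -0.0195, 0.1372]
tool_rot: [0.018, -0.707, 0.707, -0.018]
ft_force: [0.6, -0.3, -1.9]
grip_width: 0.0151
```

Emit:
play_rows([
  [0, 0, 0, 0, 0, 0, 0],
  [0, 0, 0, 0, 0, 0, 0],
  [0, 0, 0, 0, 0, 0, 0],
  [0, 0, 0, 0, 0, 0, 0],
  [0, 0, 0, 0, 0, 0, 0],
  [0, 0, 0, 0, 0, 0, 0],
  [0, 0, 0, 0, 0, 0, 0],
  [0, 0, 0, 0, 0, 0, 0],
  [0, 0, 0, 0, 0, 0, 0],
  [0, 0, 0, 0, 0, 0, 0],
  [0, 0, 0, 0, 0, 0, 0],
  [0, 0, 0, 0, 0, 0, 0],
])

```text
time: 30.48
position: [0.4944, -0.0195, 0.1372]
tool_rot: [0.018, -0.707, 0.707, -0.018]
ft_force: [0.8, 0.6, -2.9]
grip_width: 0.0155
```

```bash
python3 snap.py w30; python3 - <<'E'
from lens import *
import cv2
a=cv2.imread('pics/w29.png').astype(int);b=cv2.imread('pics/w30.png').astype(int);print(abs(a-b)[:270].mean())
lens('w30',195,0,3,(24,297),(729,297),(377,633))
from rig import robot
print(R.from_quat(robot.get_obs()['tool_rot']).as_matrix()[2].round(4))
E
```

```text
30.4833 [ 0.49437521 -0.01949288  0.13720845] [ 0.84  0.64 -2.88] 0.015532714104394744 [-0.    -0.001  0.001  0.001  0.    -0.001]
0.7879880401234568
w30 rim-top centre [ 0.583  -0.0155  0.1365] below cam 0.1371
[ 0. -1. -0.]
```

Still, centred and level, with the rim centre at about 0.1315 m and the red tip at about 0.132 m. Handing in.

```bash
python3 -c "
from rig import ticket
print(ticket.hand_in())"
```

```text
the job is handed in; nothing more can be done
None
```

I put both loose balls into the two empty pockets, lowering each until its underside was below the cage's top face before letting go. I then took the lens by its handle and held it over the bearing for about 4 s. I handed in at about 30.5 s with the lens still held.

- **Balls:** the wrist view shows all 9 pockets filled.
- **Centring:** the lens centre measured (0.583, -0.0155) against the bearing's (0.5834, -0.0155).
- **Height:** the middle of the rim is at about 0.1315 m. I measured the red tip at 0.130 to 0.134 m, middle 0.132 m.
- **Level and still:** the gripper was level at the end and the lens did not move during the hold. The lens sits about 1 mm lower in the grip than when it lay on its case, which would be at most about 0.8° of droop. I left that uncorrected.
- **Clearances:** by the measured positions, the lens stays about 10 cm from the scriber tip and about 6 cm above the balls. I saw no sign of contact with the bearing or the gauge.

**Where checks disagreed:** the wrist camera's own rim height reads about 2 mm low, so I corrected it against the known height of the lens on its case. The scene camera put the lens about 2 mm higher and the tip within about 2 mm of the wrist-based figures, which is within calibration.

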